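# Close the sample tub and park it in the taped outline

### The job

One sample jar has been stacked on top of another in the white tub and stands above the red fill line: stand it in the empty compartment, without dropping it. Then fetch the blue lid from its sloping stand and set it gently on the tub, fully home and flush all round, and slide the closed tub along the bench, without lifting or tipping it, until it stands entirely inside the yellow taped outline. Keep all three jars upright in the tub and leave the other things on the bench where they are.

Things in the scene. Friction and masses are not known exactly. Their poses are not given: they have to be found in the camera images.
- tub: loose white open tub, 0.35 kg empty, outside 158 (x) x 124 (y) x 68 high, walls and floor 4. Origin: centre of underside, z up. Three compartments in a row, centred at x = -51, 0, +51, each 48 (x) by 116 (y); dividers rise only to 26 above the underside. Red fill line at 58, rim at 68. At the start two hold a standing jar, one only a rubber cushion
- jar_top_center (a point): the jar to move: amber jar with a green cap, a plain upright cylinder 37 diameter, 46 high, about 70 g, point half-way up, z up. It starts standing on top of jar_a, so its top is about 97 above the tub's underside
- jar_a_center (a point): amber jar with a white cap, 37 diameter, 46 high, standing in its compartment under jar_top; point half-way up; it stays in the tub
- jar_b_center (a point): the same kind of jar, alone in its compartment; point half-way up; it stays in the tub
- cushion: flat black rubber pad lying on the floor of the empty compartment, 44 (along the tub's x) x 80 x 5 thick, origin at the centre of its underside; the jar is to stand on it (jar top then about 55 above the tub's underside)
- lid_grip (a point): centre of grip bar of loose blue lid (160 g); lid's axes, z out of its top. Bar 76 (x) x 14 (y) x 14 high, gap 19 between it and plate; plate 166 (x) x 132 (y) x 5. Rib below, 145 x 111 x 8 deep, drops inside tub walls (2.5 play); fits either way round, x along tub's x. Home: this point 99 above tub's underside, over its centre. Starts on stand sloping 34 deg, top facing up and to the robot
- stand: fixed sloping stand of aluminium, 125 wide (y), 160 deep (x), lower edge to its -x with a lip 12 high that keeps the lid from sliding off, upper edge 124 high; origin at the centre of its underside
- outline: yellow tape rectangle on the bench, 200 (x) x 166 (y) inside the tape, flat; origin at its centre on the bench, axes nearly along the tub's at the start. It lies to the tub's +y side (the robot's left), 130 to 170 mm from it centre to centre
- spare_jar_center (a point): bystander: clear jar with a red cap, 37 diameter, 46 high, standing on the bench; point half-way up
- beaker_rim (a point): bystander: glass beaker, 68 diameter, 85 high; point at the centre of its mouth
- wash_bottle_mid (a point): bystander: white bottle with a red cap, 64 diameter, 170 high; point half-way up
- reagent_bottle_mid (a point): bystander: amber bottle with a blue cap, 60 diameter, 130 high; point half-way up
Not all that is in view belongs to the job. Of the things shaped like the cushion, the black one is meant. Leave any pink look-alike of the part that bears jar_top_center alone.

How it is judged:
On the way, in this order (a step that is already met when the one before it is completed fails the run):
1. the stacked jar stands upright in the empty compartment, let go, with all three jars below the fill line (z of jar_top_center in the frame of tub between 0.02 and 0.042 m and x of jar_top_center in the frame of tub between -0.078 and 0.078 m and y of jar_top_center in the frame of tub between -0.06 and 0.06 m and angle between each of jar_top_center, jar_a_center, jar_b_center's own z axis and vertical below 0.17 rad and z of jar_a_center in the frame of tub between 0.02 and 0.042 m and x of jar_a_center in the frame of tub between -0.078 and 0.078 m and y of jar_a_center in the frame of tub between -0.06 and 0.06 m and z of jar_b_center in the frame of tub between 0.02 and 0.042 m and x of jar_b_center in the frame of tub between -0.078 and 0.078 m and y of jar_b_center in the frame of tub between -0.06 and 0.06 m and x of jar_top_center in the frame of cushion between -0.02 and 0.02 m and contact force between the fingers and jar_top below 0.1 N), for 0.2 s.
2. the lid is fully home on the tub and let go (z of lid_grip in the frame of tub between 0.0965 and 0.1015 m and x of lid_grip in the frame of tub between -0.005 and 0.005 m and y of lid_grip in the frame of tub between -0.005 and 0.005 m and angle between the z axis of lid_grip and the z axis of tub, either way round below 0.03 rad and angle between the x axis of lid_grip and the x axis of tub, either way round below 0.1 rad and angle between lid_grip's own z axis and vertical below 0.1 rad and contact force between the fingers and lid below 0.1 N), for 0.2 s.
3. the closed tub has been slid inside the taped outline (x of tub in the frame of outline between -0.024 and 0.024 m and y of tub in the frame of outline between -0.024 and 0.024 m and angle between the x axis of tub and the x axis of outline, either way round below 0.3 rad and height (world z) of tub below 0.003 m and angle between tub's own z axis and vertical below 0.03 rad and z of lid_grip in the frame of tub between 0.0965 and 0.1015 m and x of lid_grip in the frame of tub between -0.005 and 0.005 m and y of lid_grip in the frame of tub between -0.005 and 0.005 m and angle between the z axis of lid_grip and the z axis of tub, either way round below 0.03 rad and angle between the x axis of lid_grip and the x axis of tub, either way round below 0.1 rad and angle between lid_grip's own z axis and vertical below 0.1 rad), for 0.2 s.
At the end, for the whole second after the job is handed in: Tub flat on the bench, centre within 24 mm of the outline centre along each outline axis, turned under 0.3 rad; three jars upright (0.17 rad) below its fill line, the moved one on the cushion (20 mm along x); lid home (2.5 mm in height, 5 mm sideways, 0.03 rad tilt, 0.1 rad turn); all at rest (all of step 3 and z of jar_top_center in the frame of tub between 0.02 and 0.042 m and x of jar_top_center in the frame of tub between -0.078 and 0.078 m and y of jar_top_center in the frame of tub between -0.06 and 0.06 m and angle between each of jar_top_center, jar_a_center, jar_b_center's own z axis and vertical below 0.17 rad and z of jar_a_center in the frame of tub between 0.02 and 0.042 m and x of jar_a_center in the frame of tub between -0.078 and 0.078 m and y of jar_a_center in the frame of tub between -0.06 and 0.06 m and z of jar_b_center in the frame of tub between 0.02 and 0.042 m and x of jar_b_center in the frame of tub between -0.078 and 0.078 m and y of jar_b_center in the frame of tub between -0.06 and 0.06 m and x of jar_top_center in the frame of cushion between -0.02 and 0.02 m and linear speed of each of tub, lid, jar_top below 0.02 m/s); the robot touches nothing.
It fails at once if the tub is lifted off the bench or tipped (height (world z) of tub above 0.015 m or angle between tub's own z axis and vertical above 0.2 rad).
It fails at once if the jar is dropped from more than about 15 mm (linear speed of jar_top above 0.55 m/s and contact force between the fingers and jar_top below 0.05 N).
It fails at once if the lid is dropped from more than about 15 mm (linear speed of lid above 0.55 m/s and contact force between the fingers and lid below 0.05 N).
It fails at once if a bystander is moved more than 25 mm or tipped (distance of any of spare_jar_center, beaker_rim, wash_bottle_mid, reagent_bottle_mid from where it was at the start of the episode above 0.025 m).
It also fails if it takes over 72 s, if anything falls off the work surface, if the arm or the gripper's body presses on something with over 40 N, if the wrist force passes 120 N, or if a joint passes its speed limit or range.

### The arm

A 6-joint arm with a two-finger parallel gripper is mounted at the origin on the work surface. World frame = base frame: x ahead of the robot, y to its left, z up, the work surface at z = 0. Lengths are in m, angles in rad, forces in N, time in s.
With the tool pointing down it reaches from about 0.3 to 0.775 m from the base axis. Payload 14.6 kg.
Tool frame: the origin (TCP) lies at the very end of the fingers, on their centre line; the grasp point (between the pads) lies 19 mm behind it; y points along the fingers, x is the direction in which the jaws open and shut, and the axes are right-handed (so a half turn about y gives the same grasp; the last joint's range is limited). The gripper opens to 94 mm and grips with 3 to 60 N. Pads are 16 mm wide; open, the fingers measure 119 mm over their backs; the gripper's body (75 mm by 177 mm) begins 78 mm behind the grasp point.
Start: joints at [-1.251, 0.3, 1.521, -0, 1.321, -0.067], TCP at [0.207, -0.509, 0.205] pointing down, gripper open.
Joint ranges: [-3.03, 3.03], [-0.79, 2.21], [0.23, 2.52], [-1.04, 4.18], [0, 3.07], [-2.55, 2.55]. Speed limits (rad/s): [2.22, 2.22, 2.57, 3.14, 3.14, 3.14].

### API

Orientations are given as [roll, pitch, yaw] about the fixed x, y, z axes, in that order (R = Rz(yaw) Ry(pitch) Rx(roll)).
In Python, from station import get_obs, cams, hand_in gives the robot as it stands. The module is installed in compiled form; this text tells all that it offers.
- The arm moves only by the tool step_arm, never from a script. Its argument "plan" is a list of rows, each an object with "grip": the closure, from -1 (fully open) to 1 (shut), so that 0 is half open; "slide": the shift along the tool's x, y, z in m, a list of three; "spin": the turn about the tool's y in degrees. A call has 1 to 20 rows; each row shifts and turns the commanded pose from where the row before left it, along the tool's axes as they then stand; what a row does not reach is not made up. A row lasts 1/12 s, in which the tool goes at most 41.7 mm and 7.16 degrees, less where a joint would pass 70% of its speed; a pose out of reach is approached as far as the arm can. A call is refused whole if a number of a shift passes 0.0417 or a number of a turn 7.16, either way. A call with a gripper value outside its range is refused whole. The fingers move at their own pace and stop on an object; "force" is the grip in N (left out, the last holds). Time passes only in rows, so rows that do not move let the fingers close. It gives the time, the measured TCP pose, the force and the opening at its end, in the units of the state.
- get_obs(): the state, without advancing time (a new reading comes with each control period).
- cams.camera(name): name is "side" or "top" or "wrist"; returns the picture (420x560x3 uint8, blue, green, red); there is no depth.
- cams.calibration(name): a dict with "K" (3x3 intrinsics, pixels), "T" (4x4, takes a point from camera to world coordinates). Camera axes: x right, y up, looking along -z (the intrinsics and any distortion apply to the point x, -y, -z); pixel columns grow to the right and rows downward; lengths in m; the calibration is good to about 2 mm. The wrist camera is an equidistant fisheye: a pixel r from the principal point sees the ray r / f radians off the axis. A picture is of the moment at which its call begins: read the wrist's pose just before it. calibration takes no time and is no camera call; for the wrist camera it gives the pose at the moment of the call.
- hand_in(): hands the job in, once; it reports no verdict.
The state is a dict: "time_s": time; "qpos": joint angles; "joint_vel": joint speeds; "tau": joint torques, N m; "ee_pos": TCP position; "eef_rot": TCP orientation; "force": force on the tool from outside, world axes, zero at the start; "moment": the same for the moment, N m; "grip_width": finger opening in m.
Only numpy, scipy, OpenCV 4.12 (cv2) and the standard library are available. Lean on these libraries where they do the work, as an engineer would, in place of code of your own. Each camera call takes 0.05 s, during which the arm holds its last target.

## Working session

There is one attempt and no reset: what is moved stays moved. The work goes in short steps, Python scripts to look and compute and a tool call to move; the robot and the scene stay as the last step left them, time stands still between calls to the robot, and variables do not carry over. Pictures are saved under pics/ and viewed, and the job is handed in when it is done.

Besides the shell and the picture viewer there is one more tool, called after "Request:" as name(argument=value, ...) on one line, values as JSON. step_arm: Moves the arm, as the interface text tells. Its arguments: {"type":"object","properties":{"plan":{"type":"array","items":{"type":"object","properties":{"grip":{"type":"number"},"slide":{"type":"array","items":{"type":"number"}},"spin":{"type":"number"}}}},"force":{"type":"number"}},"required":["plan"]}

```bash
ls; mkdir -p pics
python3 - <<'E'
from station import get_obs, cams
import cv2
o=get_obs()
for k,v in o.items(): print(k,v)
for n in ("side","top","wrist"):
    c=cams.calibration(n); print(n,c["K"],c["T"],[k for k in c])
    cv2.imwrite(f"pics/{n}0.png",cams.camera(n))
E
```

```text
pics
time_s 0.0
qpos [-1.25062154e+00  3.00467233e-01  1.52153067e+00  1.06248772e-05
  1.32069351e+00 -6.65724227e-02]
joint_vel [-5.04543433e-04  6.70755196e-04  8.13551986e-05 -3.61394003e-04
  2.47386885e-04  9.25159006e-04]
tau [-1.23394613e-03 -5.31811130e+01 -3.52735198e+01  7.07580778e-02
  2.44371418e-02 -1.32050814e-04]
ee_pos [ 0.20738605 -0.50914351  0.20490978]
eef_rot [-1.57071297e+00  1.09563734e-03 -1.18405171e+00]
force [ 1.10527474 -0.26466252 -0.51330188]
moment [-0.01774298  0.01467441  0.00190326]
grip_width 0.09368736172378772
side [[430.32206602   0.         278.36002958]
 [  0.         430.32206602 211.8852945 ]
 [  0.           0.           1.        ]] [[ 0.99837284  0.02157154 -0.05278578  0.49887681]
 [-0.05538104  0.58736558 -0.80742468 -0.71610069]
 [ 0.01358716  0.8090342   0.5876045   0.66839056]
 [ 0.          0.          0.          1.        ]] ['K', 'T']
top [[429.87058422   0.         278.18001266]
 [  0.         429.87058422 211.17415054]
 [  0.           0.           1.        ]] [[-0.00124918  0.99622449 -0.0868056   0.43022068]
 [-0.99984757 -0.00275596 -0.01724047  0.0652229 ]
 [-0.01741461  0.08677083  0.99607608  1.24656863]
 [ 0.          0.          0.          1.        ]] ['K', 'T']
wrist [[325.1922621    0.         284.43841736]
 [  0.         325.1922621  211.88615012]
 [  0.           0.           1.        ]] [[ 0.37648826  0.8996938   0.22092452  0.2698058 ]
 [-0.92641974  0.36607577  0.08794886 -0.48445069]
 [-0.00174807 -0.23778055  0.97131733  0.38398643]
 [ 0.          0.          0.          1.        ]] ['K', 'T']
```

View pics/side0.png

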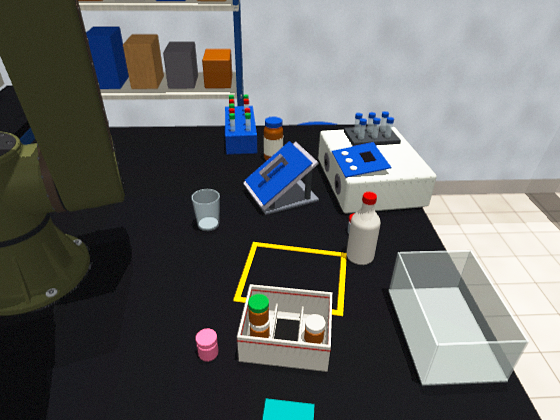

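View pics/top0.png

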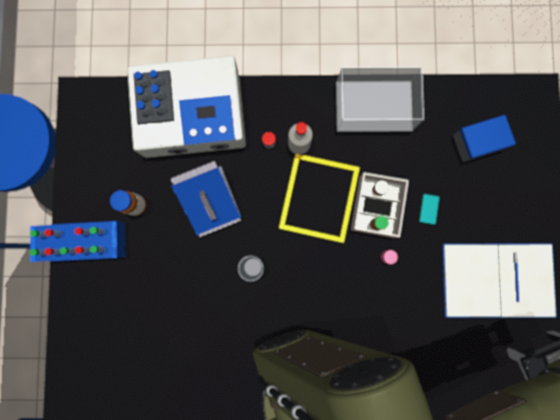

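View pics/wrist0.png

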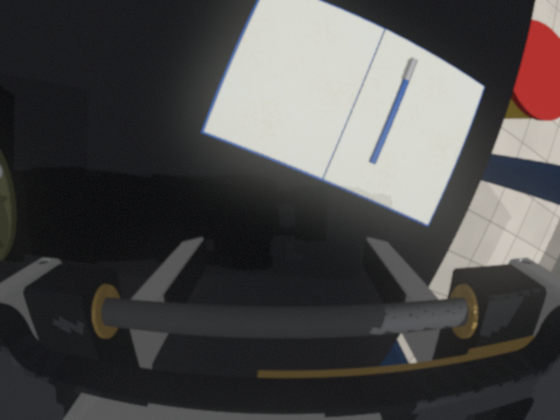

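The top view shows the tub at about (380,205), with the green cap at (381,223), the white cap at (381,187), and the dark middle compartment at (378,205). The yellow outline is at about (320,198), the lid and stand at (207,200), and the beaker at (250,268). The red-capped bottle is at (300,137), a red cap at (268,139), and the amber bottle at (125,202).

Things that could be mistaken for the targets:
- **Green-capped jar:** top (381,223), side (259,303). The pink jar at top (390,257), side (207,345) is a look-alike, and the spare jar's red cap is at top (268,139). I choose the green-capped jar.
- **Cushion:** the black pad in the middle compartment. The teal pad at top (430,209) is a look-alike.

Next I'll check close crops.

Run:
```python
import cv2
t=cv2.imread("pics/top0.png"); s=cv2.imread("pics/side0.png")
cv2.imwrite("pics/t_tub.png",cv2.resize(t[140:280,260:450],None,fx=4,fy=4,interpolation=cv2.INTER_CUBIC))
cv2.imwrite("pics/s_tub.png",cv2.resize(s[230:380,190:390],None,fx=4,fy=4,interpolation=cv2.INTER_CUBIC))
cv2.imwrite("pics/t_lid.png",cv2.resize(t[120:260,110:300],None,fx=4,fy=4,interpolation=cv2.INTER_CUBIC))
cv2.imwrite("pics/s_lid.png",cv2.resize(s[110:270,180:390],None,fx=3.75,fy=3.75,interpolation=cv2.INTER_CUBIC))
```

```text
(no output)
```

View pics/t_tub.png

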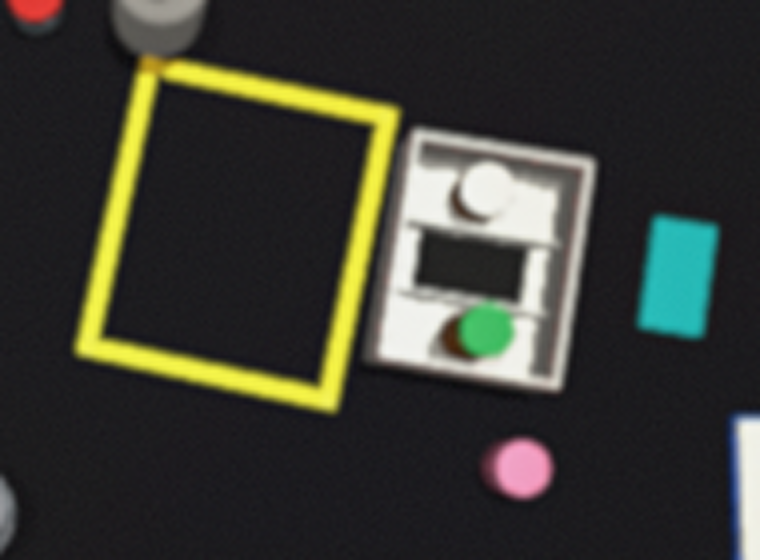

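View pics/s_tub.png

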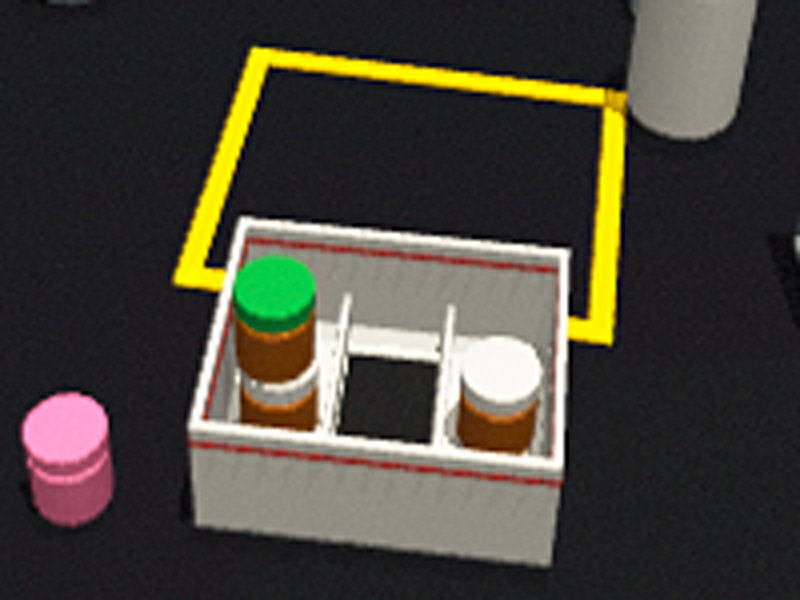

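View pics/t_lid.png

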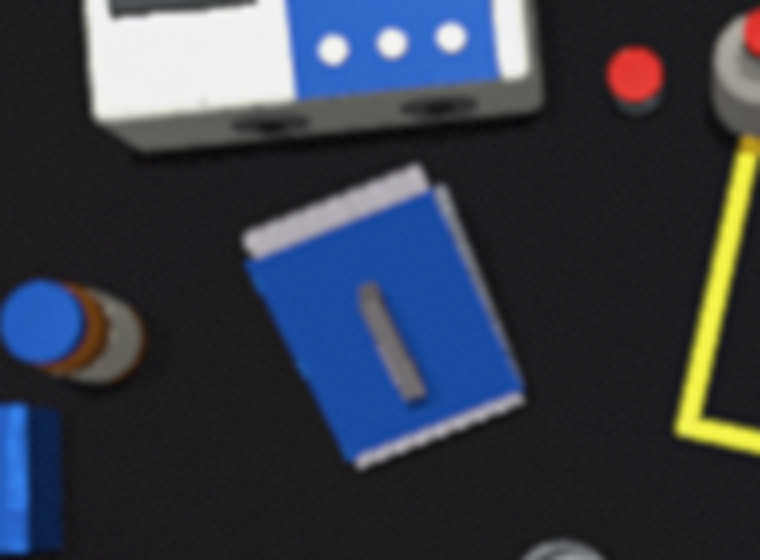

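View pics/s_lid.png

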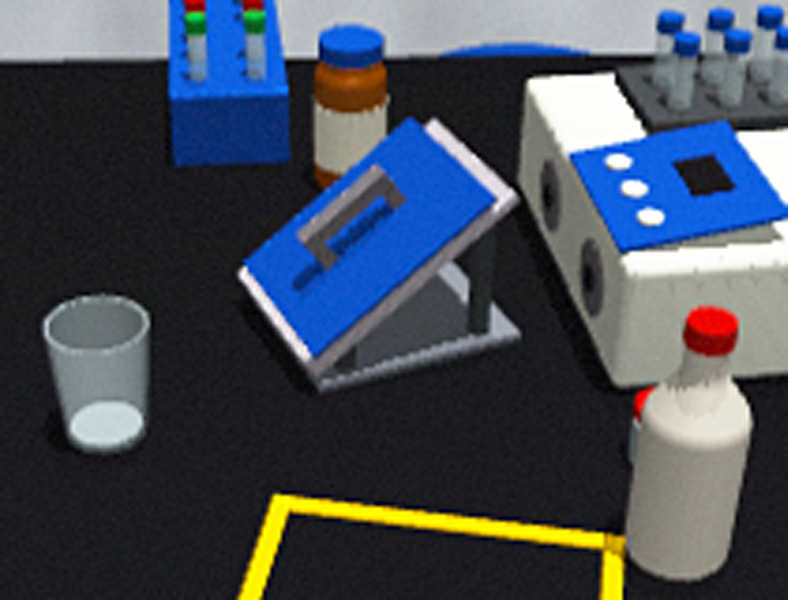

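I choose the amber jar with the green cap, top (381,223), side (259,303), and the black pad in the middle compartment. The lid's bar runs up the slope. Next I'll fit the poses from corner pixels.

```bash
cat > h.py <<'E'
import numpy as np, cv2
from scipy.optimize import least_squares
from scipy.spatial.transform import Rotation as Rn
from station import get_obs, cams
CAL={n:cams.calibration(n) for n in("side","top")}
def proj(n,P,cal=None):
    c=cal or CAL[n]; P=np.atleast_2d(P); T=np.linalg.inv(c["T"])
    p=P@T[:3,:3].T+T[:3,3]; p=p*[1,-1,-1]; K=c["K"]
    if n=="wrist":
        r=np.hypot(p[:,0],p[:,1]); th=np.arctan2(r,p[:,2]); s=np.where(r>1e-9,th/np.maximum(r,1e-9),0)
        return np.c_[K[0,0]*p[:,0]*s+K[0,2],K[1,1]*p[:,1]*s+K[1,2]]
    return np.c_[K[0,0]*p[:,0]/p[:,2]+K[0,2],K[1,1]*p[:,1]/p[:,2]+K[1,2]]
def onz(n,uv,z,cal=None):
    c=cal or CAL[n];K=c["K"]; x=(uv[0]-K[0,2])/K[0,0]; y=(uv[1]-K[1,2])/K[1,1]
    if n=="wrist":
        t=np.hypot(x,y); s=np.sin(t)/t if t>1e-9 else 1; d=np.array([x*s,-y*s,-np.cos(t)])
    else: d=np.array([x,-y,-1.])
    d=c["T"][:3,:3]@d; o=c["T"][:3,3]
    return o+d*(z-o[2])/d[2]
def crop(u,v,x0,y0,s): return ((u+.5)/s-.5+x0,(v+.5)/s-.5+y0)
def fitplanar(obs,z0=0,x0=(0.4,0,0)):
    # obs: list (cam, uv, local xyz)
    def f(q):
        R=Rn.from_euler('z',q[2]).as_matrix(); r=[]
        for n,uv,p,*c in obs: r+=list((proj(n,R@np.array(p)+[q[0],q[1],z0],*c)-uv)[0])
        return r
    s=least_squares(f,x0,loss='soft_l1',f_scale=1.); return s.x,np.array(f(s.x)).reshape(-1,2)
E
cat > m1.py <<'E'
from h import *
np.set_printoptions(precision=4,suppress=True)
T=lambda u,v:crop(u,v,260,140,4); S=lambda u,v:crop(u,v,190,230,4)
a,b,h=.079,.062,.068
# top view: up=+x left=+y
ob=[("top",T(413,128),(a,b,h)),("top",T(597,157),(a,-b,h)),("top",T(558,390),(-a,-b,h)),("top",T(376,362),(-a,b,h))]
os=[("side",S(240,218),(-a,b,h)),("side",S(570,250),(a,b,h)),("side",S(560,468),(a,-b,h)),("side",S(190,432),(-a,-b,h)),("side",S(197,525),(-a,-b,0)),("side",S(550,565),(a,-b,0))]
for o in (ob,os,ob+os):
    q,r=fitplanar(o,0,(.35,-.23,0)); print("tub",q,np.abs(r).max())
tq=q
a,b=.1,.083
ot=[("top",T(160,78),(a,b,0)),("top",T(380,122),(a,-b,0)),("top",T(322,388),(-a,-b,0)),("top",T(103,340),(-a,b,0))]
o2=[("side",S(267,68),(-a,b,0)),("side",S(605,105),(a,b,0)),("side",S(205,268),(-a,-b,0))]
for o in(ot,o2,ot+o2):
    q,r=fitplanar(o,0,(.35,-.0,0)); print("outline",q,np.abs(r).max())
R=Rn.from_euler('z',tq[2]).as_matrix()
for n,p,z in(("top",T(487,330),.097),("side",S(276,283),.097),("top",T(487,188),.05),("side",S(503,363),.05)):
    w=onz(n,p,z); print(n,z,w,"in tub",R.T@(w-[tq[0],tq[1],0]))
# lid
L=lambda u,v:crop(u,v,110,120,4); M=lambda u,v:crop(u,v,180,110,3.75)
A,B,z=.083,.066,-.026
ol=[("top",L(245,262),(A,B,z)),("top",L(437,187),(A,-B,z)),("top",L(523,395),(-A,-B,z)),("top",L(355,462),(-A,B,z)),
("side",M(410,118),(A,B,z)),("side",M(495,205),(A,-B,z)),("side",M(315,360),(-A,-B,z)),("side",M(240,270),(-A,B,z))]
def f(q,oo=ol):
    R=Rn.from_euler('ZY',[q[3],-q[4]]).as_matrix(); r=[]
    for n,uv,p in oo: r+=list((proj(n,R@np.array(p)+q[:3])-uv)[0])
    return r
s=least_squares(f,(.4,.25,.12,.3,.59)); print("lid",s.x,np.array(s.fun).reshape(-1,2))
s=least_squares(lambda q:f(np.r_[q,np.radians(34)]),(.4,.25,.12,.3)); print("lid",s.x,np.abs(s.fun).max())
for n,uv,z in(("top",(268,139),.046),("top",(300,129),.17),("top",(250,268),.085),("top",(390,257),.046),("top",(123,201),.13),("top",(430,209),.005)): print(uv,onz(n,uv,z))
E
python3 m1.py
```

```text
tub [ 0.5512 -0.1968 -0.175 ] 1.4203767468472392
tub [ 0.5512 -0.2005 -0.1737] 0.9046331078523622
tub [ 0.5513 -0.1997 -0.1744] 1.565376140860451
outline [ 0.5789 -0.035  -0.2179] 0.8002213678442445
outline [ 0.5795 -0.0358 -0.2143] 0.7037183302975336
outline [ 0.5792 -0.0353 -0.2163] 0.9852260175408105
top 0.097 [ 0.5003 -0.1902  0.097 ] in tub [-0.0518  0.0005  0.097 ]
side 0.097 [ 0.5008 -0.1942  0.097 ] in tub [-0.0506 -0.0034  0.097 ]
top 0.05 [ 0.6026 -0.2028  0.05  ] in tub [0.0511 0.0058 0.05  ]
side 0.05 [ 0.6031 -0.204   0.05  ] in tub [0.0518 0.0048 0.05  ]
lid [0.5442 0.2742 0.0958 0.3854 0.5904] [[ 1.0744  0.7106]
 [-0.7731  0.8016]
 [ 0.4865 -0.8319]
 [-0.6    -0.0552]
 [ 0.22    1.0216]
 [ 0.4183 -0.6927]
 [-0.5416  0.0393]
 [ 0.6007 -0.6952]]
lid [0.5441 0.2742 0.0957 0.3847] 1.0859202020282055
(268, 139) [0.7412 0.1147 0.046 ]
(300, 129) [0.7346 0.0278 0.17  ]
(250, 268) [0.3785 0.1612 0.085 ]
(390, 257) [ 0.4068 -0.2231  0.046 ]
(123, 201) [0.5555 0.4927 0.13  ]
(430, 209) [ 0.5435 -0.3511  0.005 ]
```

Request:
step_arm(plan=[{"grip":-0.3,"slide":[0,0,0],"spin":6.5},{"grip":-0.3,"slide":[0,0,0],"spin":6.5},{"grip":-0.3,"slide":[0,0,0],"spin":6.5},{"grip":-0.3,"slide":[0,0,0],"spin":6.5},{"grip":-0.3,"slide":[0,0,0],"spin":6.1}], force=15)

```text
time_s: 0.57
ee_pos: [0.2074, -0.5092, 0.2052]
eef_rot: [-1.571, 0.001, -1.75]
force: [-0.1, -0.9, 0.1]
grip_width: 0.0646
```

```bash
cat > go.py <<'E'
import sys
from h import *
o=get_obs(); e=np.array(o["ee_pos"]); R=Rn.from_euler('xyz',o["eef_rot"]).as_matrix()
print("t",o["time_s"],"p",e.round(4),"rpy",np.round(o["eef_rot"],4),"w",round(o["grip_width"],4),"F",np.round(o["force"],2))
if len(sys.argv)>3:
    t=np.array([float(v) for v in sys.argv[1:4]]); print("tool delta",(R.T@(t-e)).round(4))
if len(sys.argv)>4:
    d=(float(sys.argv[4])-o["eef_rot"][2]); d=(d+np.pi)%(2*np.pi)-np.pi; print("spin deg",-np.degrees(d).round(2))
E
python3 go.py 0.5005 -0.192 0.19 -1.745
```

```text
t 0.5667 p [ 0.2074 -0.5092  0.2052] rpy [-1.571e+00  5.000e-04 -1.750e+00] w 0.0646 F [-0.06 -0.94  0.13]
tool delta [-0.3644  0.0153  0.2318]
spin deg -0.29
```

Request:
step_arm(plan=[{"grip":-0.3,"slide":[-0.03,0,0.02]},{"grip":-0.3,"slide":[-0.03,0,0.02]},{"grip":-0.3,"slide":[-0.03,0,0.02]},{"grip":-0.3,"slide":[-0.03,0,0.02]},{"grip":-0.3,"slide":[-0.03,0,0.02]},{"grip":-0.3,"slide":[-0.03,0,0.02]},{"grip":-0.3,"slide":[-0.03,0,0.02]},{"grip":-0.3,"slide":[-0.03,0,0.02]},{"grip":-0.3,"slide":[-0.03,0,0.02]},{"grip":-0.3,"slide":[-0.03,0,0.02]},{"grip":-0.3,"slide":[-0.03,0,0.02]},{"grip":-0.3,"slide":[-0.034,0,0.012],"spin":-0.3},{"grip":-0.3,"slide":[0,0,0]},{"grip":-0.3,"slide":[0,0,0]}])

```text
schema error: expected keys grip, slide, spin
```

```bash
python3 go.py 0.5005 -0.192 0.066 -1.745
python3 - <<'E'
from h import *
c=cams.calibration("wrist"); im=cams.camera("wrist"); cv2.imwrite("pics/w1.png",im); np.save("w1.npy",c["T"]); print(proj("wrist",[[.5005,-.192,.097],[.5513,-.1997,.009]],c))
E
```

```text
t 0.5667 p [ 0.2074 -0.5092  0.2052] rpy [-1.571e+00  5.000e-04 -1.750e+00] w 0.0646 F [-0.06 -0.94  0.13]
tool delta [-0.3643  0.1393  0.2318]
spin deg -0.29
[[-8.69454536 29.27127237]
 [35.80403097  9.58529735]]
```

View pics/w1.png

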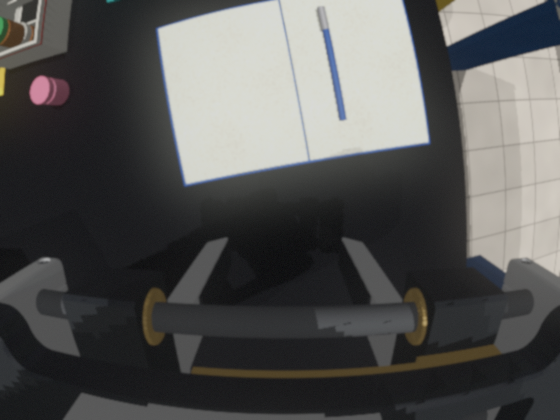

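The call was refused because every row needs all three keys, so the arm has not moved. I'm resending it with "spin" in each row.

Request:
step_arm(plan=[{"grip":-0.3,"slide":[-0.03,0,0.02],"spin":0},{"grip":-0.3,"slide":[-0.03,0,0.02],"spin":0},{"grip":-0.3,"slide":[-0.03,0,0.02],"spin":0},{"grip":-0.3,"slide":[-0.03,0,0.02],"spin":0},{"grip":-0.3,"slide":[-0.03,0,0.02],"spin":0},{"grip":-0.3,"slide":[-0.03,0,0.02],"spin":0},{"grip":-0.3,"slide":[-0.03,0,0.02],"spin":0},{"grip":-0.3,"slide":[-0.03,0,0.02],"spin":0},{"grip":-0.3,"slide":[-0.03,0,0.02],"spin":0},{"grip":-0.3,"slide":[-0.03,0,0.02],"spin":0},{"grip":-0.3,"slide":[-0.03,0,0.02],"spin":0},{"grip":-0.3,"slide":[-0.034,0,0.012],"spin":-0.3},{"grip":-0.3,"slide":[0,0,0],"spin":0},{"grip":-0.3,"slide":[0,0,0],"spin":0}])

```text
time_s: 1.78
ee_pos: [0.4993, -0.1896, 0.2051]
eef_rot: [-1.571, 0.0, -1.734]
force: [0.0, -0.0, 0.3]
grip_width: 0.0612
```

```bash
python3 go.py 0.5005 -0.192 0.066 -1.745
python3 - <<'E'
from h import *
c=cams.calibration("wrist"); im=cams.camera("wrist"); cv2.imwrite("pics/w2.png",im); np.save("w2.npy",c["T"]); print(proj("wrist",[[.5005,-.192,.097],[.5513,-.1997,.009]],c))
E
```

```text
t 1.7833 p [ 0.4993 -0.1896  0.2051] rpy [-1.5714e+00  1.0000e-04 -1.7339e+00] w 0.0612 F [ 0.03 -0.04  0.33]
tool delta [0.0022 0.1391 0.0017]
spin deg 0.64
[[285.76066357 207.05993891]
 [284.92966963 146.23356624]]
```

View pics/w2.png

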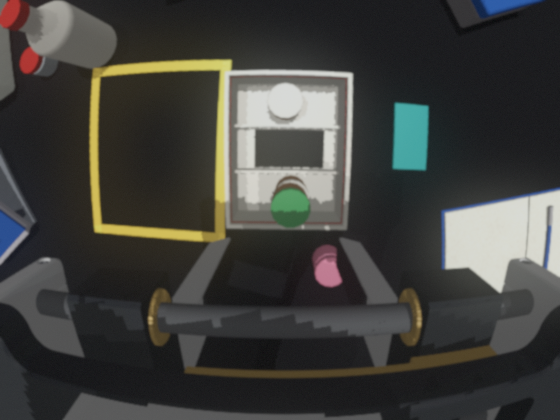

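The wrist view shows the green cap at (290,208), where I predicted (286,207). The black cushion is at (289,148) and the tub rim runs from (228,72) to (350,229). I'll zoom in to refine both fits.

Run:
```python
import cv2
t=cv2.imread("pics/w2.png")
cv2.imwrite("pics/w2c.png",cv2.resize(t[60:240,80:360],None,fx=2.8,fy=2.8,interpolation=cv2.INTER_CUBIC))
```

```text
(no output)
```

View pics/w2c.png

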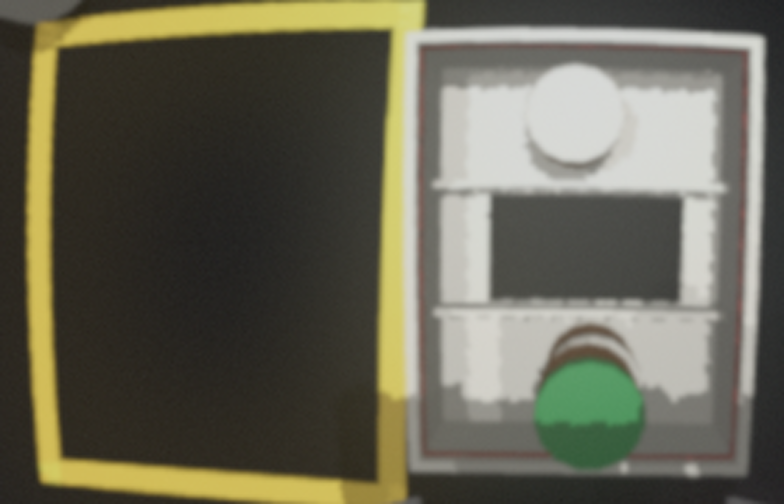

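```bash
cat > m2.py <<'E'
exec(open("m1.py").read().split("# lid")[0])
c=cams.calibration("wrist"); c["T"]=np.load("w2.npy")
W=lambda u,v:crop(u,v,80,60,2.8)
a,b,h=.079,.062,.068
ow=[("wrist",W(405,32),(a,b,h),c),("wrist",W(765,37),(a,-b,h),c),("wrist",W(748,475),(-a,-b,h),c),("wrist",W(410,472),(-a,b,h),c)]
q,r=fitplanar(ow,0,(.55,-.2,-.17));print("tub w",q,r)
q,r=fitplanar(ow+ob+os,0,(.55,-.2,-.17));print("tub all",q,np.abs(r).max()); tq=q
a,b=.1,.083
o3=[("wrist",W(55,47),(a,b,0),c),("wrist",W(390,31),(a,-b,0),c),("wrist",W(378,480),(-a,-b,0),c),("wrist",W(62,457),(-a,b,0),c)]
q,r=fitplanar(o3,0,(.55,-.0,-.17));print("outl w",q,r)
q,r=fitplanar(o3+ot+o2,0,(.55,-.0,-.17));print("outl all",q,np.abs(r).max())
R=Rn.from_euler('z',tq[2]).as_matrix()
for p,z in((W(589,413),.097),(W(576,114),.05),(W(587,249),.009)):
    w=onz("wrist",p,z,c); print(z,w,"in tub",R.T@(w-[tq[0],tq[1],0]))
E
python3 m2.py
```

```text
tub [ 0.5512 -0.1968 -0.175 ] 1.4203767468472392
tub [ 0.5512 -0.2005 -0.1737] 0.9046331078523622
tub [ 0.5513 -0.1997 -0.1744] 1.565376140860451
outline [ 0.5789 -0.035  -0.2179] 0.8002213678442445
outline [ 0.5795 -0.0358 -0.2143] 0.7037183302975336
outline [ 0.5792 -0.0353 -0.2163] 0.9852260175408105
top 0.097 [ 0.5003 -0.1902  0.097 ] in tub [-0.0518  0.0005  0.097 ]
side 0.097 [ 0.5008 -0.1942  0.097 ] in tub [-0.0506 -0.0034  0.097 ]
top 0.05 [ 0.6026 -0.2028  0.05  ] in tub [0.0511 0.0058 0.05  ]
side 0.05 [ 0.6031 -0.204   0.05  ] in tub [0.0518 0.0048 0.05  ]
tub w [ 0.5489 -0.202  -0.1755] [[ 0.4124 -0.0829]
 [-0.5822 -0.0275]
 [ 0.0683  0.196 ]
 [ 0.0552 -0.0668]]
tub all [ 0.5497 -0.2013 -0.1731] 2.1916260554177143
outl w [ 0.577  -0.0361 -0.2173] [[-0.318  -0.2605]
 [ 0.5204 -1.6989]
 [ 0.1537  0.7538]
 [-0.9114  0.9289]]
outl all [ 0.5779 -0.036  -0.2171] 2.370973396550852
0.097 [ 0.4998 -0.1958  0.097 ] in tub [-0.0501 -0.0032  0.097 ]
0.05 [ 0.5994 -0.2081  0.05  ] in tub [0.0501 0.0018 0.05  ]
0.009 [ 0.5478 -0.2042  0.009 ] in tub [-0.0014 -0.0032  0.009 ]
```

Request:
step_arm(plan=[{"grip":-0.3,"slide":[0.006,0,0.0015],"spin":0.6},{"grip":-0.3,"slide":[0,0.03,0],"spin":0},{"grip":-0.3,"slide":[0,0.03,0],"spin":0},{"grip":-0.3,"slide":[0,0.03,0],"spin":0},{"grip":-0.3,"slide":[0,0.02,0],"spin":0},{"grip":-0.3,"slide":[0,0.015,0],"spin":0},{"grip":-0.3,"slide":[0,0.012,0],"spin":0},{"grip":-0.3,"slide":[0,0,0],"spin":0},{"grip":-0.3,"slide":[0,0,0],"spin":0}])

```text
time_s: 2.58
ee_pos: [0.4991, -0.1979, 0.0687]
eef_rot: [-1.571, 0.0, -1.751]
force: [0.0, 0.3, -0.6]
grip_width: 0.0612
```

```bash
python3 go.py 0.5000 -0.1955 0.068 -1.745
python3 - <<'E'
from h import *
for n in("wrist","side"):
    im=cams.camera(n); im=im[240:390,190:390] if n=="side" else im[100:280,150:430]
    cv2.imwrite(f"pics/{n}3.png",cv2.resize(im,None,fx=2.8,fy=2.8))
E
```

```text
t 2.5833 p [ 0.4991 -0.1979  0.0687] rpy [-1.571   0.     -1.7505] w 0.0612 F [ 0.04  0.31 -0.63]
tool delta [-0.0025  0.0007  0.0005]
spin deg -0.32
```

View pics/wrist3.png

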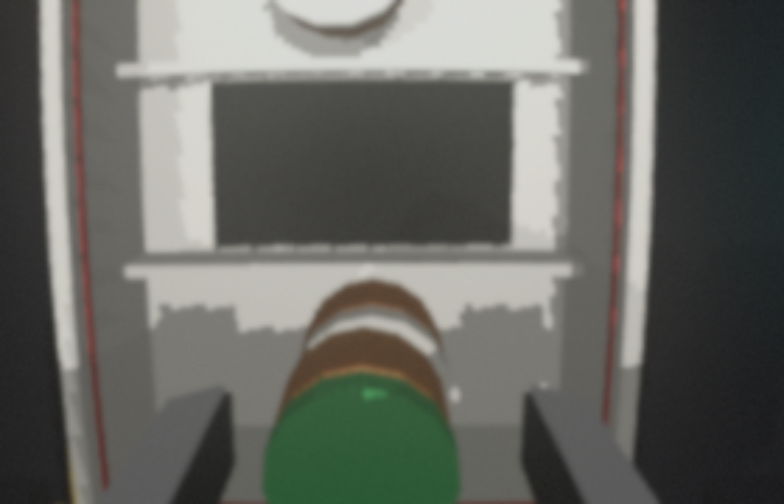

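View pics/side3.png

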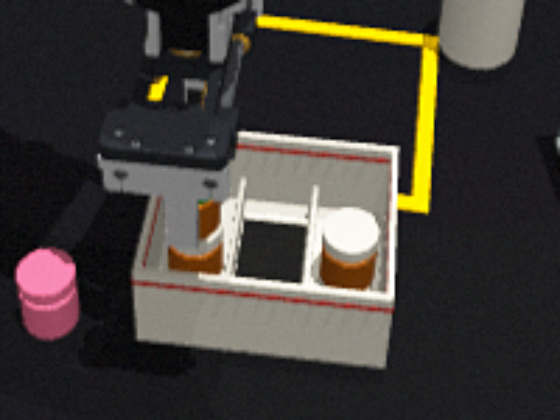

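The jar sits between the fingers with a left gap of about 33 px and a right gap of about 67 px in the crop, so I'll shift about 3 mm along tool -x and then close.

Request:
step_arm(plan=[{"grip":-0.3,"slide":[-0.003,0,0.0005],"spin":0},{"grip":-0.3,"slide":[0,0,0],"spin":0},{"grip":0.1,"slide":[0,0,0],"spin":0},{"grip":0.2,"slide":[0,0,0],"spin":0},{"grip":0.4,"slide":[0,0,0],"spin":0},{"grip":0.4,"slide":[0,0,0],"spin":0},{"grip":0.4,"slide":[0,0,0],"spin":0}], force=12)

```text
time_s: 3.27
ee_pos: [0.5003, -0.1942, 0.0685]
eef_rot: [-1.571, -0.0, -1.749]
force: [-0.0, -0.2, 0.1]
grip_width: 0.0368
```

Request:
step_arm(plan=[{"grip":0.4,"slide":[0,-0.005,0],"spin":0},{"grip":0.4,"slide":[0,-0.015,0],"spin":0},{"grip":0.4,"slide":[0,-0.02,0],"spin":0},{"grip":0.4,"slide":[0,-0.02,0],"spin":0},{"grip":0.4,"slide":[0,-0.005,0],"spin":0},{"grip":0.4,"slide":[0,0,0],"spin":0}])

```text
time_s: 3.77
ee_pos: [0.5009, -0.1944, 0.1348]
eef_rot: [-1.568, -0.001, -1.75]
force: [1.1, -0.7, -0.8]
grip_width: 0.0371
```

```bash
python3 go.py 0.549 -0.2025 0.1 -1.745
python3 - <<'E'
from h import *
for n in("wrist","side"):
    if n=="wrist": np.save("w4.npy",cams.calibration("wrist")["T"])
    im=cams.camera(n); im=im[240:390,190:390] if n=="side" else im[70:270,150:430]
    cv2.imwrite(f"pics/{n}4.png",cv2.resize(im,None,fx=2.8,fy=2.8))
E
```

```text
t 3.7667 p [ 0.5009 -0.1944  0.1348] rpy [-1.5682e+00 -7.0000e-04 -1.7495e+00] w 0.0371 F [ 1.14 -0.69 -0.81]
tool delta [-0.0006  0.0349  0.0487]
spin deg -0.26
```

View pics/wrist4.png

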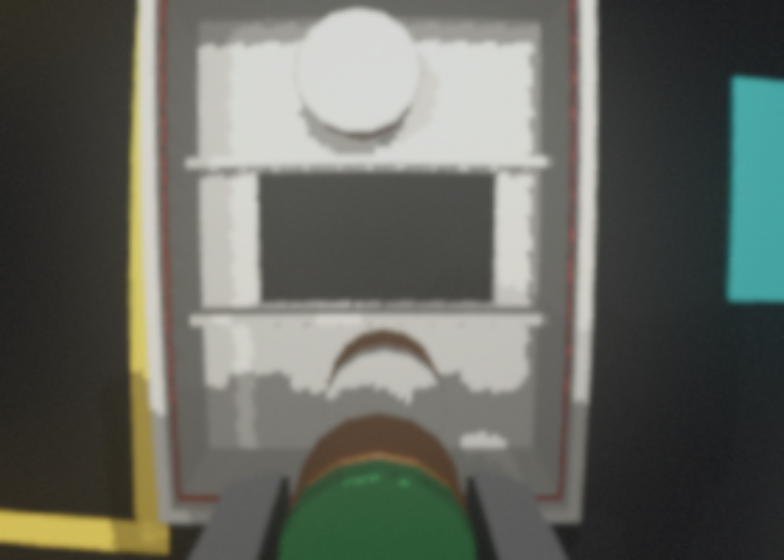

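View pics/side4.png

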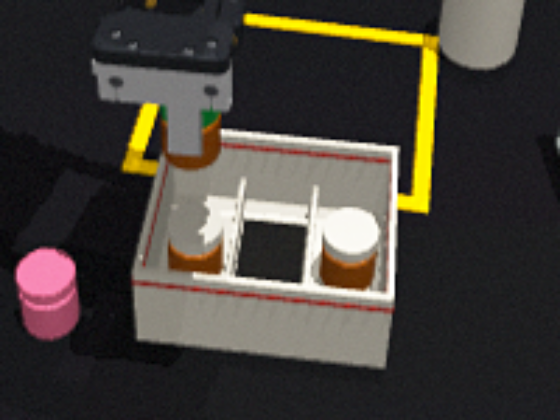

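The jar is lifted cleanly and upright, and jar_a stays standing in its compartment. Now I'll move over the middle compartment.

Request:
step_arm(plan=[{"grip":0.4,"slide":[0,0,0.012],"spin":-0.3},{"grip":0.4,"slide":[0,0,0.02],"spin":0},{"grip":0.4,"slide":[0,0,0.0165],"spin":0},{"grip":0.4,"slide":[0,0,0],"spin":0},{"grip":0.4,"slide":[0,0.02,0],"spin":0},{"grip":0.4,"slide":[0,0.025,0],"spin":0},{"grip":0.4,"slide":[0,0.02,0],"spin":0},{"grip":0.4,"slide":[0,0.005,0],"spin":0},{"grip":0.4,"slide":[0,0,0],"spin":0}])

```text
time_s: 4.62
ee_pos: [0.5467, -0.2021, 0.0614]
eef_rot: [-1.575, 0.001, -1.744]
force: [-0.1, 0.2, 0.0]
grip_width: 0.0366
```

```bash
python3 go.py 0.549 -0.2025 0.027 -1.745
python3 - <<'E'
from h import *
for n in("wrist","side"):
    im=cams.camera(n); im=im[240:390,190:390] if n=="side" else im[70:270,150:430]
    cv2.imwrite(f"pics/{n}5.png",cv2.resize(im,None,fx=2.8,fy=2.8))
E
```

```text
t 4.6167 p [ 0.5467 -0.2021  0.0614] rpy [-1.5748e+00  1.0000e-03 -1.7443e+00] w 0.0366 F [-0.13  0.23  0.01]
tool delta [0.     0.0344 0.0024]
spin deg 0.04
```

View pics/wrist5.png

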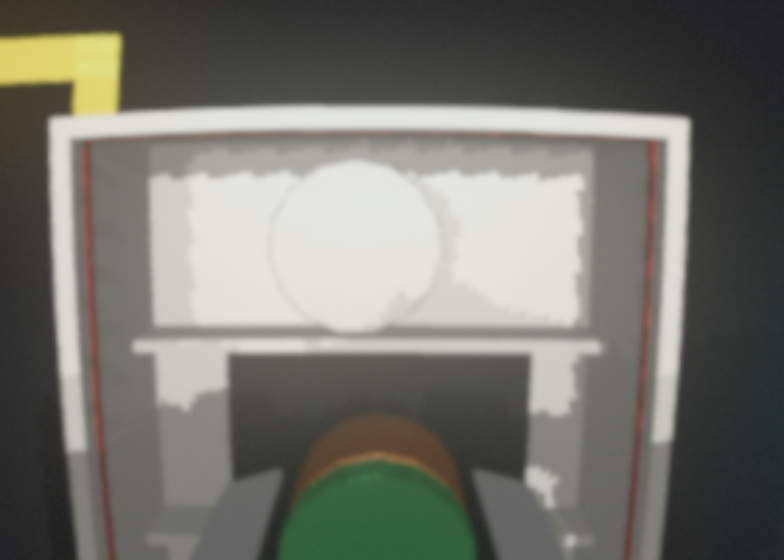

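View pics/side5.png

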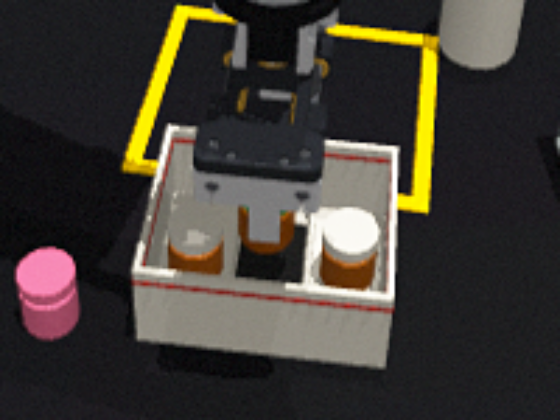

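Request:
step_arm(plan=[{"grip":0.4,"slide":[0,0,0.0025],"spin":0},{"grip":0.4,"slide":[0,0.01,0],"spin":0},{"grip":0.4,"slide":[0,0.01,0],"spin":0},{"grip":0.4,"slide":[0,0.007,0],"spin":0},{"grip":0.4,"slide":[0,0.003,0],"spin":0},{"grip":0.4,"slide":[0,0.002,0],"spin":0},{"grip":0.4,"slide":[0,0,0],"spin":0},{"grip":0.4,"slide":[0,0,0],"spin":0}])

```text
time_s: 5.38
ee_pos: [0.5506, -0.2031, 0.0316]
eef_rot: [-1.571, -0.0, -1.744]
force: [0.5, 0.3, -0.7]
grip_width: 0.0369
```

```bash
python3 go.py 0.549 -0.2025 0.027 -1.745
python3 - <<'E'
from h import *
for n in("side",):
    im=cams.camera(n); im=im[240:390,190:390] if n=="side" else im[70:270,150:430]
    cv2.imwrite(f"pics/{n}6.png",cv2.resize(im,None,fx=4,fy=4,interpolation=cv2.INTER_CUBIC))
E
```

```text
t 5.3833 p [ 0.5506 -0.2031  0.0316] rpy [-1.5707 -0.     -1.7443] w 0.0369 F [ 0.48  0.32 -0.75]
tool delta [-0.0003  0.0046 -0.0017]
spin deg 0.04
```

View pics/side6.png

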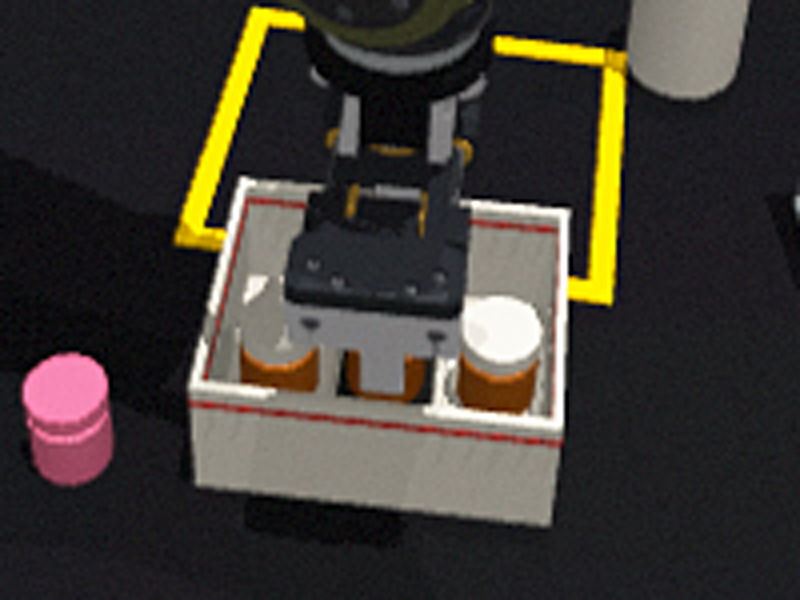

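The jar sits between the dividers, just above the cushion. I'll creep down.

Request:
step_arm(plan=[{"grip":0.4,"slide":[0,0.002,-0.001],"spin":0},{"grip":0.4,"slide":[0,0.001,0],"spin":0},{"grip":0.4,"slide":[0,0,0],"spin":0},{"grip":0.4,"slide":[0,0,0],"spin":0}])

```text
time_s: 5.77
ee_pos: [0.5495, -0.2028, 0.0285]
eef_rot: [-1.571, 0.0, -1.744]
force: [-0.6, -0.2, 0.2]
grip_width: 0.037
```

Request:
step_arm(plan=[{"grip":0.4,"slide":[0,0.001,0],"spin":0},{"grip":0.4,"slide":[0,0.0005,0],"spin":0},{"grip":0.4,"slide":[0,0,0],"spin":0},{"grip":0.4,"slide":[0,0,0],"spin":0}])

```text
time_s: 6.1
ee_pos: [0.5497, -0.2031, 0.0273]
eef_rot: [-1.57, -0.0, -1.744]
force: [-1.0, -0.9, 5.2]
grip_width: 0.0369
```

There is contact with the cushion at 5.2 N. I'll release gently and rise.

Request:
step_arm(plan=[{"grip":0.15,"slide":[0,0,0],"spin":0},{"grip":0.0,"slide":[0,0,0],"spin":0},{"grip":-0.2,"slide":[0,0,0],"spin":0},{"grip":-0.3,"slide":[0,0,0],"spin":0},{"grip":-0.3,"slide":[0,0,0],"spin":0},{"grip":-0.3,"slide":[0,-0.01,0],"spin":0},{"grip":-0.3,"slide":[0,-0.02,0],"spin":0},{"grip":-0.3,"slide":[0,-0.03,0],"spin":0},{"grip":-0.3,"slide":[0,-0.03,0],"spin":0},{"grip":-0.3,"slide":[0,-0.03,0],"spin":0},{"grip":-0.3,"slide":[0,-0.03,0],"spin":0},{"grip":-0.3,"slide":[0,-0.03,0],"spin":0},{"grip":-0.3,"slide":[0,-0.01,0],"spin":0}])

```text
time_s: 7.18
ee_pos: [0.5505, -0.2032, 0.2225]
eef_rot: [-1.564, -0.002, -1.744]
force: [-1.0, 0.1, 0.9]
grip_width: 0.0613
```

```bash
python3 go.py 0.5442 0.2742 0.22
python3 - <<'E'
from h import *
np.save("w7.npy",cams.calibration("wrist")["T"])
for n in("wrist","side"):
    im=cams.camera(n); im=im[240:390,190:390] if n=="side" else im[50:250,100:380]
    cv2.imwrite(f"pics/{n}7.png",cv2.resize(im,None,fx=2.8,fy=2.8,interpolation=cv2.INTER_CUBIC))
E
```

```text
t 7.1833 p [ 0.5505 -0.2032  0.2225] rpy [-1.5644e+00 -1.6000e-03 -1.7442e+00] w 0.0613 F [-0.95  0.09  0.92]
tool delta [-0.4692  0.0012 -0.0886]
```

View pics/wrist7.png

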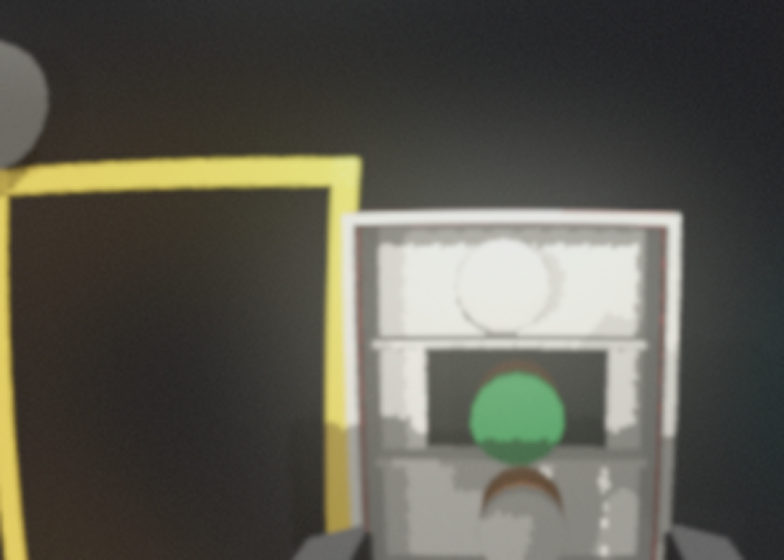

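View pics/side7.png

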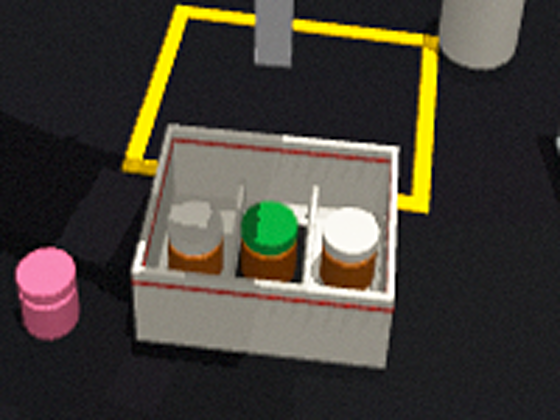

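All three jars are upright: the green cap is in the middle compartment on the black pad, at (518,415) in the wrist crop and (270,225) in the side crop. I'm moving to the lid.

Request:
step_arm(plan=[{"grip":-0.3,"slide":[-0.0335,0,-0.0063],"spin":0},{"grip":-0.3,"slide":[-0.0335,0,-0.0063],"spin":0},{"grip":-0.3,"slide":[-0.0335,0,-0.0063],"spin":0},{"grip":-0.3,"slide":[-0.0335,0,-0.0063],"spin":0},{"grip":-0.3,"slide":[-0.0335,0,-0.0063],"spin":0},{"grip":-0.3,"slide":[-0.0335,0,-0.0063],"spin":0},{"grip":-0.3,"slide":[-0.0335,0,-0.0063],"spin":0},{"grip":-0.3,"slide":[-0.0335,0,-0.0063],"spin":0},{"grip":-0.3,"slide":[-0.0335,0,-0.0063],"spin":0},{"grip":-0.3,"slide":[-0.0335,0,-0.0063],"spin":0},{"grip":-0.3,"slide":[-0.0335,0,-0.0063],"spin":0},{"grip":-0.3,"slide":[-0.0335,0,-0.0063],"spin":0},{"grip":-0.3,"slide":[-0.0335,0,-0.0063],"spin":0},{"grip":-0.3,"slide":[-0.0335,0,-0.0063],"spin":0},{"grip":-0.5,"slide":[0,0,0],"spin":-6.4},{"grip":-0.5,"slide":[0,0,0],"spin":-6.4},{"grip":-0.5,"slide":[0,0,0],"spin":-6.4},{"grip":-0.5,"slide":[0,0,0],"spin":-6.4},{"grip":-0.5,"slide":[0,0,0],"spin":-6.4},{"grip":-0.5,"slide":[0,0,0],"spin":0}])

```text
time_s: 8.95
ee_pos: [0.5431, 0.2741, 0.215]
eef_rot: [-1.574, -0.0, -1.18]
force: [-0.4, 0.2, -0.1]
grip_width: 0.0706
```

```bash
python3 go.py 0.5442 0.2742 0.2 -1.186
python3 - <<'E'
from h import *
c=cams.calibration("wrist");np.save("w8.npy",c["T"])
im=cams.camera("wrist"); cv2.imwrite("pics/w8.png",im)
E
```

```text
t 8.95 p [0.5431 0.2741 0.215 ] rpy [-1.5737 -0.     -1.1804] w 0.0706 F [-0.35  0.15 -0.06]
tool delta [0.0004 0.015  0.0011]
spin deg 0.32
```

View pics/w8.png

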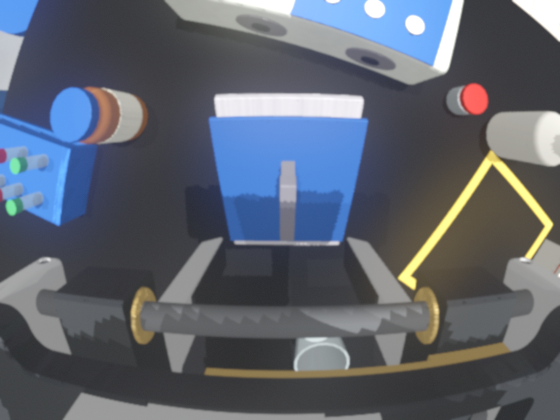

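The wrist view shows the lid squarely below, with plate corners at (210,117), (367,119), (344,243) and (231,241). The bar runs from (288,161) to (287,240). I'll refine the fit.

```bash
cat > m3.py <<'E'
exec(open("m1.py").read())
c=cams.calibration("wrist"); c["T"]=np.load("w8.npy")
im=cv2.imread("pics/w8.png"); cv2.imwrite("pics/w8c.png",cv2.resize(im[85:265,190:390],None,fx=3.3,fy=3.3,interpolation=cv2.INTER_CUBIC))
ow=[((210,117),(A,B,z if 0 else -.026)),((367,119),(A,-B,-.026)),((344,243),(-A,-B,-.026)),((231,241),(-A,B,-.026))]
def fw(q):
    R=Rn.from_euler('ZY',[q[3],-np.radians(34)]).as_matrix(); r=[]
    for uv,p in ow: r+=list((proj("wrist",R@np.array(p)+q[:3],c)-uv)[0])
    return r
s=least_squares(fw,(.54,.27,.1,.38)); print("lid w",s.x,s.fun.reshape(-1,2))
s=least_squares(lambda q:np.r_[fw(q),f(np.r_[q,np.radians(34)])],(.54,.27,.1,.38)); print("lid all",s.x,np.abs(s.fun).max())
q=s.x;R=Rn.from_euler('ZY',[q[3],-np.radians(34)]).as_matrix()
print(proj("wrist",[R@np.array(p)+q[:3] for p in((.038,0,.007),(-.038,0,.007),(0,0,.007))],c))
print("lid bottom corner low z",(R@[-A,0,-.031])[2]+q[2],"rib low",(R@[-.0725,0,-.039])[2]+q[2])
E
python3 m3.py
```

```text
tub [ 0.5512 -0.1968 -0.175 ] 1.4203767468472392
tub [ 0.5512 -0.2005 -0.1737] 0.9046331078523622
tub [ 0.5513 -0.1997 -0.1744] 1.565376140860451
outline [ 0.5789 -0.035  -0.2179] 0.8002213678442445
outline [ 0.5795 -0.0358 -0.2143] 0.7037183302975336
outline [ 0.5792 -0.0353 -0.2163] 0.9852260175408105
top 0.097 [ 0.5003 -0.1902  0.097 ] in tub [-0.0518  0.0005  0.097 ]
side 0.097 [ 0.5008 -0.1942  0.097 ] in tub [-0.0506 -0.0034  0.097 ]
top 0.05 [ 0.6026 -0.2028  0.05  ] in tub [0.0511 0.0058 0.05  ]
side 0.05 [ 0.6031 -0.204   0.05  ] in tub [0.0518 0.0048 0.05  ]
lid [0.5442 0.2742 0.0958 0.3854 0.5904] [[ 1.0744  0.7106]
 [-0.7731  0.8016]
 [ 0.4865 -0.8319]
 [-0.6    -0.0552]
 [ 0.22    1.0216]
 [ 0.4183 -0.6927]
 [-0.5416  0.0393]
 [ 0.6007 -0.6952]]
lid [0.5441 0.2742 0.0957 0.3847] 1.0859202020282055
(268, 139) [0.7412 0.1147 0.046 ]
(300, 129) [0.7346 0.0278 0.17  ]
(250, 268) [0.3785 0.1612 0.085 ]
(390, 257) [ 0.4068 -0.2231  0.046 ]
(123, 201) [0.5555 0.4927 0.13  ]
(430, 209) [ 0.5435 -0.3511  0.005 ]
lid w [0.5421 0.2699 0.1022 0.3836] [[-0.9995  1.0231]
 [ 1.7937  0.3966]
 [-1.1066 -1.7586]
 [ 0.0393 -0.3723]]
lid all [0.5423 0.2701 0.1007 0.3837] 2.4347177935602815
[[288.5418 184.1104]
 [287.4799 239.7906]
 [287.969  214.6043]]
lid bottom corner low z 0.028572530926509243 rib low 0.027811755832511748
```

View pics/w8c.png

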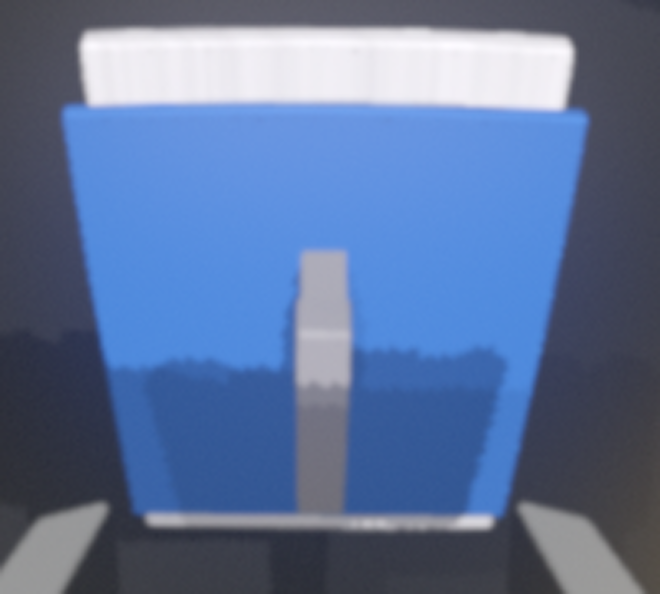

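The bar-end prediction (288,184) matches the visible edge, so I trust the fit. The grip point is about (0.5423, 0.2701, 0.101). I'm descending.

Request:
step_arm(plan=[{"grip":-0.3,"slide":[0.0035,0,-0.002],"spin":0.4},{"grip":-0.3,"slide":[0,0.03,0],"spin":0},{"grip":-0.2,"slide":[0,0.03,0],"spin":0},{"grip":-0.1,"slide":[0,0.03,0],"spin":0},{"grip":0,"slide":[0,0.02,0],"spin":0},{"grip":0,"slide":[0,0.01,0],"spin":0},{"grip":0,"slide":[0,0,0],"spin":0},{"grip":0,"slide":[0,0,0],"spin":0}])

```text
time_s: 9.67
ee_pos: [0.5433, 0.2703, 0.0975]
eef_rot: [-1.57, 0.0, -1.194]
force: [-0.6, 0.8, -0.3]
grip_width: 0.0474
```

```bash
python3 go.py 0.5423 0.2701 0.084 -1.187
python3 - <<'E'
from h import *
for n in("wrist","side"):
    im=cams.camera(n); im=im[110:230,180:340] if n=="side" else im[85:285,150:430]
    cv2.imwrite(f"pics/{n}9.png",cv2.resize(im,None,fx=2.8,fy=2.8,interpolation=cv2.INTER_CUBIC))
E
```

```text
t 9.6667 p [0.5433 0.2703 0.0975] rpy [-1.5705  0.     -1.1943] w 0.0474 F [-0.59  0.76 -0.31]
tool delta [-0.0002  0.0135 -0.001 ]
spin deg -0.42
```

View pics/wrist9.png

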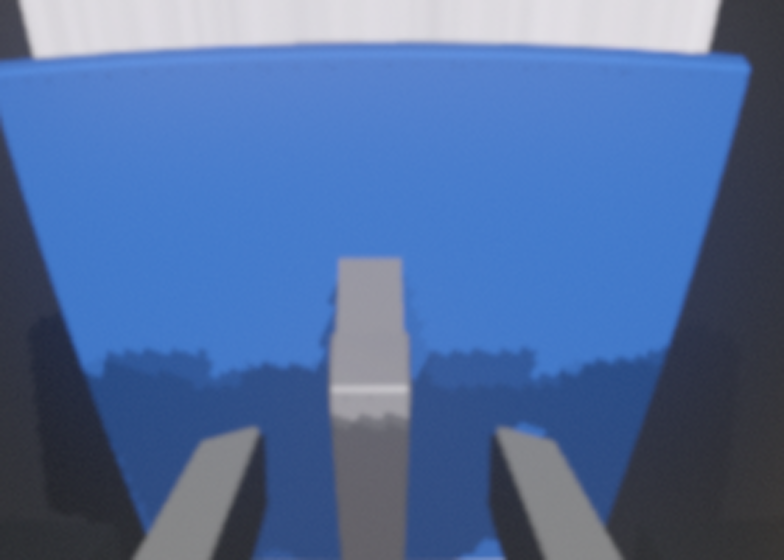

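View pics/side9.png

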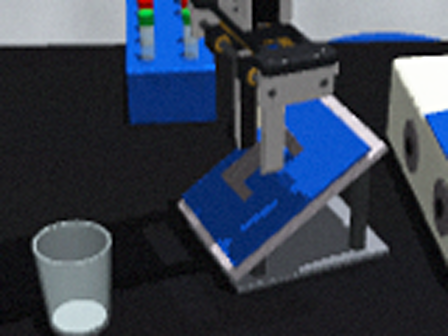

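The bar is centred between the fingers: fingers at crop x 262 and 492, bar at 370. I'll go 12 mm lower and grip.

Request:
step_arm(plan=[{"grip":0,"slide":[-0.001,0.008,-0.001],"spin":-0.3},{"grip":0,"slide":[0,0.004,0],"spin":0},{"grip":0,"slide":[0,0,0],"spin":0},{"grip":0.4,"slide":[0,0,0],"spin":0},{"grip":0.8,"slide":[0,0,0],"spin":0},{"grip":0.9,"slide":[0,0,0],"spin":0},{"grip":0.9,"slide":[0,0,0],"spin":0},{"grip":0.9,"slide":[0,0,0],"spin":0},{"grip":0.9,"slide":[0,0,0],"spin":0}], force=30)

```text
time_s: 10.52
ee_pos: [0.5418, 0.2709, 0.0851]
eef_rot: [-1.571, 0.0, -1.188]
force: [0.6, -0.3, 0.8]
grip_width: 0.0135
```

Request:
step_arm(plan=[{"grip":0.9,"slide":[0,-0.005,0],"spin":0},{"grip":0.9,"slide":[0,-0.01,0],"spin":0},{"grip":0.9,"slide":[0,-0.015,0],"spin":0},{"grip":0.9,"slide":[0,-0.02,0],"spin":0},{"grip":0.9,"slide":[0,-0.02,0],"spin":0},{"grip":0.9,"slide":[0,-0.01,0],"spin":0},{"grip":0.9,"slide":[0,0,0],"spin":0}])

```text
time_s: 11.1
ee_pos: [0.5426, 0.2713, 0.1679]
eef_rot: [-1.566, 0.0, -1.187]
force: [-0.2, -0.4, -0.9]
grip_width: 0.0135
```

```bash
python3 go.py 0.54 0.02 0.15 -1.745
python3 - <<'E'
from h import *
for n in("wrist","side"):
    im=cams.camera(n); im=im[70:230,180:390] if n=="side" else im[85:285,150:430]
    cv2.imwrite(f"pics/{n}10.png",cv2.resize(im,None,fx=2.8,fy=2.8,interpolation=cv2.INTER_CUBIC))
E
```

```text
t 11.1 p [0.5426 0.2713 0.1679] rpy [-1.5664e+00  1.0000e-04 -1.1874e+00] w 0.0135 F [-0.2  -0.38 -0.93]
tool delta [ 0.2321  0.0175 -0.0965]
spin deg 31.95
```

View pics/wrist10.png

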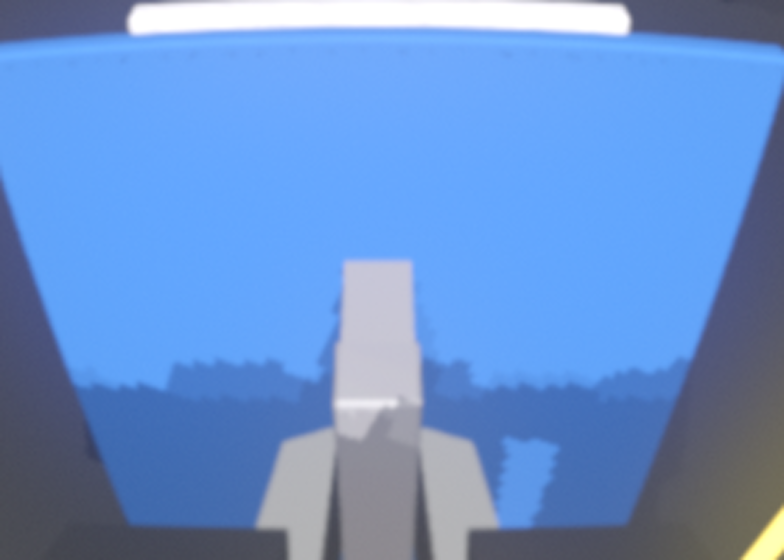

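View pics/side10.png

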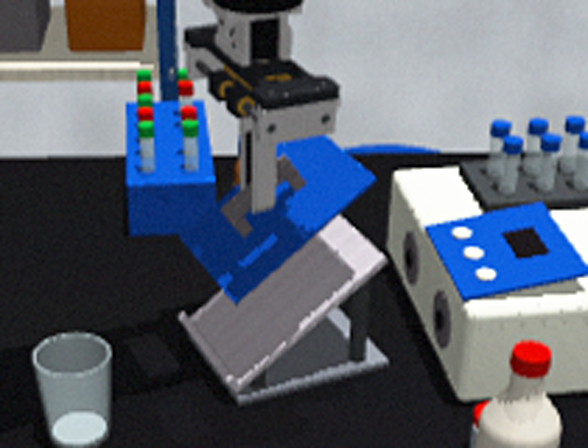

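The lid is lifted clear and held firmly, still sloping 34°. I can't tilt the tool, so I'll level the lid by setting its low edge on free bench inside the outline area, rolling it flat, and regripping.

Request:
step_arm(plan=[{"grip":0.9,"slide":[0.012,0,-0.005],"spin":0},{"grip":0.9,"slide":[0.022,0,-0.0092],"spin":0},{"grip":0.9,"slide":[0.03,0,-0.0125],"spin":0},{"grip":0.9,"slide":[0.03,0,-0.0125],"spin":0},{"grip":0.9,"slide":[0.03,0,-0.0125],"spin":0},{"grip":0.9,"slide":[0.03,0,-0.0125],"spin":0},{"grip":0.9,"slide":[0.03,0,-0.0125],"spin":0},{"grip":0.9,"slide":[0.025,0,-0.0105],"spin":0},{"grip":0.9,"slide":[0.015,0,-0.006],"spin":0},{"grip":0.9,"slide":[0.008,0,-0.003],"spin":0},{"grip":0.9,"slide":[0,0,0],"spin":5.4},{"grip":0.9,"slide":[0,0,0],"spin":5.4},{"grip":0.9,"slide":[0,0,0],"spin":5.4},{"grip":0.9,"slide":[0,0,0],"spin":5.4},{"grip":0.9,"slide":[0,0,0],"spin":5.4},{"grip":0.9,"slide":[0,0,0],"spin":5.0},{"grip":0.9,"slide":[0,0,0],"spin":0},{"grip":0.9,"slide":[0,0,0],"spin":0}])

```text
time_s: 12.7
ee_pos: [0.539, 0.0199, 0.1644]
eef_rot: [-1.572, -0.0, -1.743]
force: [-0.3, -0.4, -2.1]
grip_width: 0.0141
```

```bash
python3 go.py 0.54 0.02 0.08 -1.745
python3 - <<'E'
from h import *
for n in("side",):
    im=cams.camera(n); im=im[130:330,190:400]
    cv2.imwrite(f"pics/{n}11.png",cv2.resize(im,None,fx=2.8,fy=2.8,interpolation=cv2.INTER_CUBIC))
E
```

```text
t 12.7 p [0.539  0.0199 0.1644] rpy [-1.5718e+00 -1.0000e-04 -1.7430e+00] w 0.0141 F [-0.34 -0.39 -2.1 ]
tool delta [-0.0003  0.0844  0.0011]
spin deg 0.12
```

View pics/side11.png

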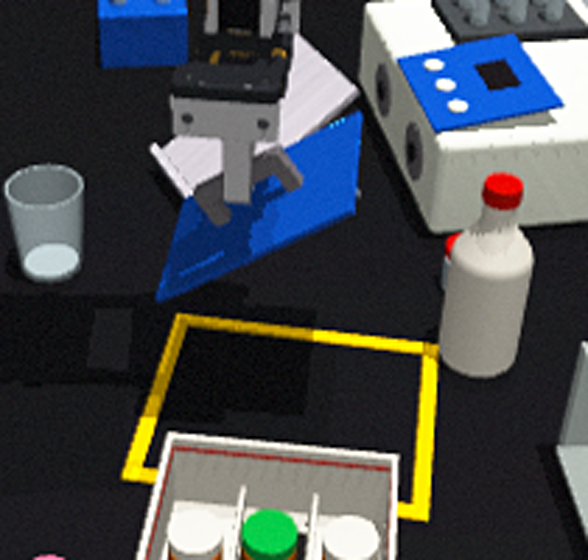

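Request:
step_arm(plan=[{"grip":0.9,"slide":[0,0.015,0],"spin":0},{"grip":0.9,"slide":[0,0.02,0],"spin":0},{"grip":0.9,"slide":[0,0.025,0],"spin":0},{"grip":0.9,"slide":[0,0.02,0],"spin":0},{"grip":0.9,"slide":[0,0.01,0],"spin":0},{"grip":0.9,"slide":[0,0.005,0],"spin":0},{"grip":0.9,"slide":[0,0.003,0],"spin":0},{"grip":0.9,"slide":[0,0.0,0],"spin":0},{"grip":0.9,"slide":[0,0.0,0],"spin":0}], force=15)

```text
time_s: 13.5
ee_pos: [0.5398, 0.0198, 0.0679]
eef_rot: [-1.569, 0.0, -1.746]
force: [1.0, 0.0, -1.5]
grip_width: 0.0137
```

Request:
step_arm(plan=[{"grip":0.9,"slide":[0,0.003,0],"spin":0},{"grip":0.9,"slide":[0,0.003,0],"spin":0},{"grip":0.9,"slide":[0,0.002,0],"spin":0},{"grip":0.9,"slide":[0,0.0,0],"spin":0}])

```text
time_s: 13.83
ee_pos: [0.5391, 0.0197, 0.0586]
eef_rot: [-1.571, -0.0, -1.746]
force: [-0.7, 0.4, -2.9]
grip_width: 0.0138
```

Request:
step_arm(plan=[{"grip":0.9,"slide":[0,0.0015,0],"spin":0},{"grip":0.9,"slide":[0,0.0022,0.0037],"spin":0},{"grip":0.9,"slide":[0,0.0022,0.0037],"spin":0},{"grip":0.9,"slide":[0,0.0026,0.0034],"spin":0},{"grip":0.9,"slide":[0,0.0026,0.0034],"spin":0},{"grip":0.9,"slide":[0,0,0],"spin":0},{"grip":0.9,"slide":[0,0,0],"spin":0}])

```text
time_s: 14.42
ee_pos: [0.5535, 0.0172, 0.0477]
eef_rot: [-1.571, -0.0, -1.746]
force: [0.7, 0.6, 0.6]
grip_width: 0.0137
```

```bash
python3 go.py
python3 - <<'E'
from h import *
for n in("side",):
    im=cams.camera(n); im=im[150:310,190:400]
    cv2.imwrite(f"pics/{n}12.png",cv2.resize(im,None,fx=3.5,fy=3.5,interpolation=cv2.INTER_CUBIC))
E
```

```text
t 14.4167 p [0.5535 0.0172 0.0477] rpy [-1.5708 -0.     -1.7461] w 0.0137 F [0.73 0.6  0.62]
```

View pics/side12.png

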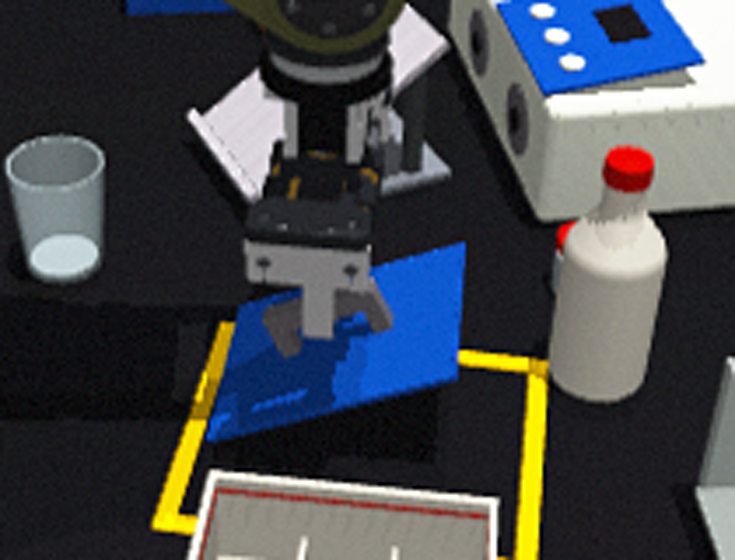

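The lid is rolling flatter about its low edge at about 2 to 3 N, well clear of the tub and bottle. I'll continue.

Request:
step_arm(plan=[{"grip":0.9,"slide":[0,0.0029,0.0032],"spin":0},{"grip":0.9,"slide":[0,0.0029,0.0032],"spin":0},{"grip":0.9,"slide":[0,0.0032,0.0029],"spin":0},{"grip":0.9,"slide":[0,0.0032,0.0029],"spin":0},{"grip":0.9,"slide":[0,0.0029,0.0021],"spin":0},{"grip":0.9,"slide":[0,0.0029,0.0021],"spin":0},{"grip":0.9,"slide":[0,0,0],"spin":0}])

```text
time_s: 15.05
ee_pos: [0.5693, 0.0144, 0.029]
eef_rot: [-1.572, -0.0, -1.746]
force: [0.8, 0.1, -0.3]
grip_width: 0.0136
```

Request:
step_arm(plan=[{"grip":0.9,"slide":[0,0.002,0.002],"spin":0},{"grip":0.9,"slide":[0,0.002,0.002],"spin":0},{"grip":0.9,"slide":[0,0,0],"spin":0},{"grip":0.9,"slide":[0,0,0],"spin":0}])

```text
time_s: 15.38
ee_pos: [0.5732, 0.0138, 0.0256]
eef_rot: [-1.571, -0.0, -1.746]
force: [0.0, -0.0, -1.4]
grip_width: 0.014
```

```bash
python3 go.py
python3 - <<'E'
from h import *
for n in("side",):
    im=cams.camera(n); im=im[150:310,190:400]
    cv2.imwrite(f"pics/{n}13.png",cv2.resize(im,None,fx=3.5,fy=3.5,interpolation=cv2.INTER_CUBIC))
E
```

```text
t 15.3833 p [0.5732 0.0138 0.0256] rpy [-1.5714e+00 -1.0000e-04 -1.7460e+00] w 0.014 F [ 0.03 -0.04 -1.44]
```

View pics/side13.png

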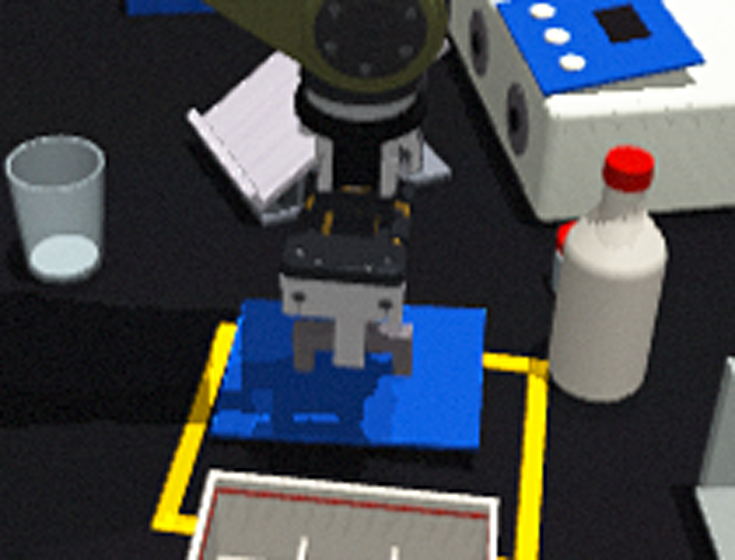

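The lid is nearly flat and still partly held. I'll lower until it beds on its rib.

Request:
step_arm(plan=[{"grip":0.9,"slide":[0,0.0015,0.0005],"spin":0},{"grip":0.9,"slide":[0,0.0015,0],"spin":0},{"grip":0.9,"slide":[0,0.0,0],"spin":0},{"grip":0.9,"slide":[0,0,0],"spin":0}])

```text
time_s: 15.77
ee_pos: [0.574, 0.0136, 0.0229]
eef_rot: [-1.571, 0.0, -1.746]
force: [0.9, -0.4, -0.9]
grip_width: 0.0136
```

Request:
step_arm(plan=[{"grip":0.9,"slide":[0,0.001,0],"spin":0},{"grip":0.9,"slide":[0,0.001,0],"spin":0},{"grip":0.9,"slide":[0,0.0,0],"spin":0},{"grip":0.9,"slide":[0,0,0],"spin":0}])

```text
time_s: 16.1
ee_pos: [0.5742, 0.0136, 0.0216]
eef_rot: [-1.57, 0.0, -1.746]
force: [-1.9, -0.4, 8.8]
grip_width: 0.0142
```

It has bedded, with a force of +8.8 N. I'll release, rise, and measure the flat lid from above.

Request:
step_arm(plan=[{"grip":0.5,"slide":[0,0,0],"spin":0},{"grip":0.2,"slide":[0,0,0],"spin":0},{"grip":0.0,"slide":[0,0,0],"spin":0},{"grip":0.0,"slide":[0,0,0],"spin":0},{"grip":0.0,"slide":[0,-0.01,0],"spin":0},{"grip":0.0,"slide":[0,-0.03,0],"spin":0},{"grip":0.0,"slide":[0,-0.03,0],"spin":0},{"grip":0.0,"slide":[0,-0.03,-0.02],"spin":0},{"grip":0.0,"slide":[0,-0.03,-0.02],"spin":0},{"grip":0.0,"slide":[0,-0.03,-0.02],"spin":0},{"grip":0.0,"slide":[0,-0.02,0],"spin":0},{"grip":0.0,"slide":[0,0,0],"spin":0},{"grip":0.0,"slide":[0,0,0],"spin":0}])

```text
time_s: 17.18
ee_pos: [0.5151, 0.0241, 0.2023]
eef_rot: [-1.568, 0.0, -1.746]
force: [0.3, -0.4, -0.7]
grip_width: 0.0467
```

```bash
python3 go.py
python3 - <<'E'
from h import *
np.save("w14.npy",cams.calibration("wrist")["T"])
im=cams.camera("wrist"); cv2.imwrite("pics/w14.png",im)
cv2.imwrite("pics/w14c.png",cv2.resize(im[40:280,140:440],None,fx=2.5,fy=2.5,interpolation=cv2.INTER_CUBIC))
E
```

```text
t 17.1833 p [0.5151 0.0241 0.2023] rpy [-1.5681e+00  4.0000e-04 -1.7459e+00] w 0.0467 F [ 0.29 -0.38 -0.72]
```

View pics/w14c.png

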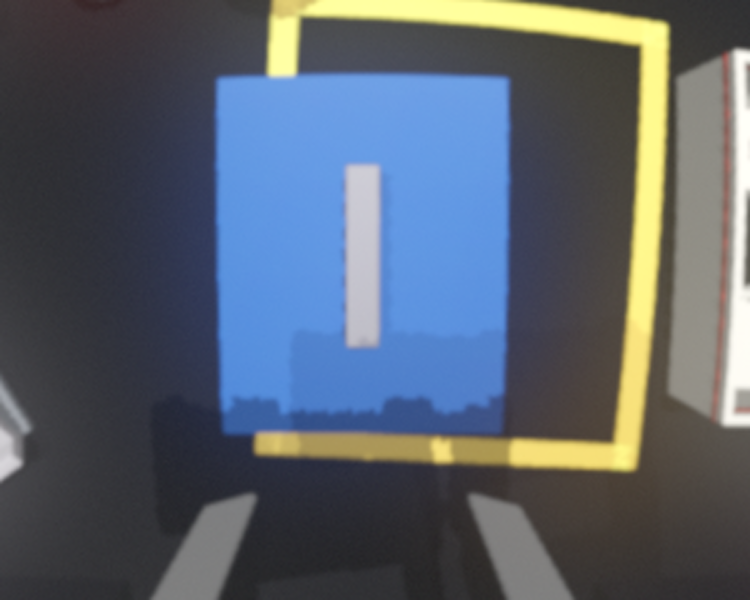

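The lid lies flat, with plate corners in the crop at (216,77), (509,76), (504,433) and (222,434), and the bar from (362,164) to (362,347).

```bash
python3 - <<'E'
from h import *
np.set_printoptions(precision=4,suppress=True)
c=cams.calibration("wrist"); c["T"]=np.load("w14.npy")
W=lambda u,v:crop(u,v,140,40,2.5)
a,b=.083,.066
o=[("wrist",W(216,77),(a,b,.013),c),("wrist",W(509,76),(a,-b,.013),c),("wrist",W(504,433),(-a,-b,.013),c),("wrist",W(222,434),(-a,b,.013),c)]
a,b=.038,.007
o2=[("wrist",W(345,164),(a,b,.046),c),("wrist",W(380,164),(a,-b,.046),c),("wrist",W(380.5,347),(-a,-b,.046),c),("wrist",W(345,347),(-a,b,.046),c)]
for k in(o,o2,o+o2):
    q,r=fitplanar(k,0,(.57,.014,-.17));print(q,"\n",r)
E
python3 go.py 0.5744 0.013 0.02 -1.745
```

```text
[ 0.5734  0.0124 -0.1735] 
 [[ 0.2075  0.0584]
 [-0.3321  0.1899]
 [-0.3351 -0.0587]
 [ 0.4729 -0.2221]]
[ 0.5734  0.0125 -0.1745] 
 [[ 0.1228 -0.0422]
 [-0.1197 -0.0598]
 [-0.3683  0.0423]
 [ 0.3647  0.0582]]
[ 0.5734  0.0125 -0.1737] 
 [[ 0.186   0.0698]
 [-0.3532  0.2169]
 [-0.379  -0.0311]
 [ 0.4306 -0.2119]
 [ 0.1201 -0.0527]
 [-0.1223 -0.0818]
 [-0.3086  0.0206]
 [ 0.4243  0.0477]]
t 17.2333 p [0.5147 0.0241 0.2009] rpy [-1.5706  0.     -1.746 ] w 0.0471 F [ 0.61 -0.56  0.52]
tool delta [0.0005 0.1809 0.0607]
spin deg -0.06
```

The fit is clean, within 0.5 px. Before regripping, I'll view the tub from the same relative viewpoint so that camera bias cancels.

Request:
step_arm(plan=[{"grip":0,"slide":[0.02,-0.01,0],"spin":0},{"grip":0,"slide":[0.03,-0.01,0.002],"spin":0},{"grip":0,"slide":[0.035,-0.01,0.002],"spin":0},{"grip":0,"slide":[0.035,-0.01,0.002],"spin":0},{"grip":0,"slide":[0.035,-0.01,0.002],"spin":0},{"grip":0,"slide":[0.035,-0.005,0.002],"spin":0},{"grip":0,"slide":[0.025,0,0.002],"spin":0},{"grip":0,"slide":[0,0,0],"spin":0},{"grip":0,"slide":[0,0,0],"spin":0},{"grip":0,"slide":[0,0,0],"spin":0}])

```text
time_s: 18.07
ee_pos: [0.489, -0.1892, 0.2547]
eef_rot: [-1.573, 0.001, -1.746]
force: [0.1, 0.0, 0.5]
grip_width: 0.0471
```

```bash
python3 go.py
python3 - <<'E'
from h import *
np.save("w15.npy",cams.calibration("wrist")["T"])
im=cams.camera("wrist"); cv2.imwrite("pics/w15.png",im)
cv2.imwrite("pics/w15c.png",cv2.resize(im[40:280,140:440],None,fx=2.5,fy=2.5,interpolation=cv2.INTER_CUBIC))
E
```

```text
t 18.0667 p [ 0.489  -0.1892  0.2547] rpy [-1.5727e+00  7.0000e-04 -1.7462e+00] w 0.0471 F [0.1  0.01 0.48]
```

View pics/w15c.png

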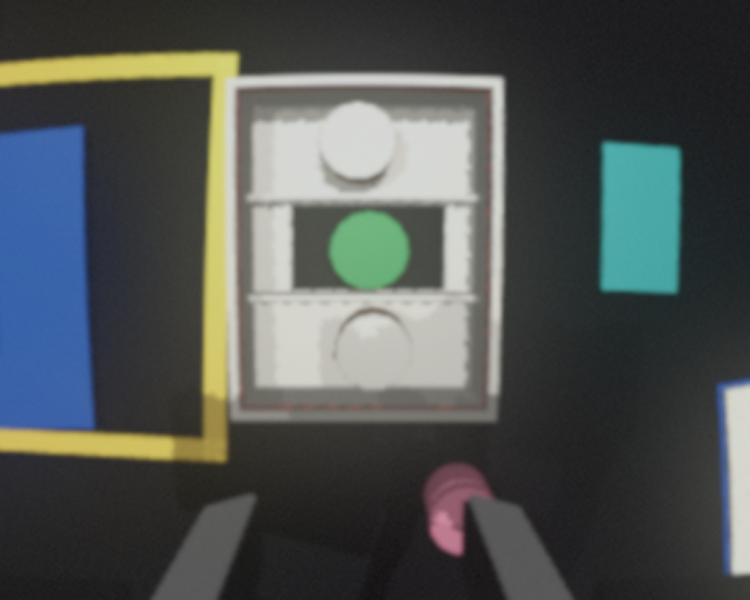

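Run:
```python
import cv2
im=cv2.imread("pics/w15.png")[64:216,224:348]
im=cv2.convertScaleAbs(im,alpha=1.2,beta=10)
cv2.imwrite("pics/w15d.png",cv2.resize(im[:40],None,fx=6,fy=6,interpolation=cv2.INTER_CUBIC))
cv2.imwrite("pics/w15e.png",cv2.resize(im[110:],None,fx=6,fy=6,interpolation=cv2.INTER_CUBIC))
```

```text
(no output)
```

View pics/w15d.png

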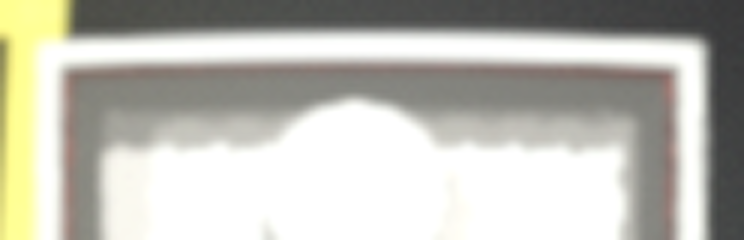

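View pics/w15e.png

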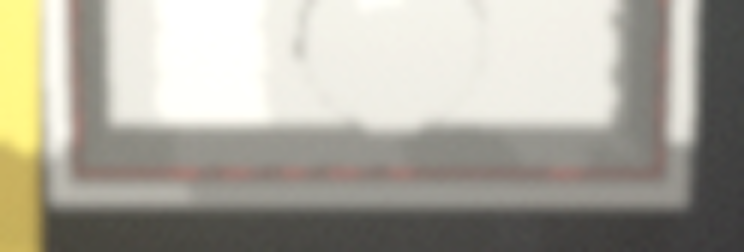

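Run:
```python
from h import *
np.set_printoptions(precision=4,suppress=True)
c=cams.calibration("wrist"); c["T"]=np.load("w15.npy")
D=lambda u,v:crop(u,v,224,64,6); E=lambda u,v:crop(u,v,224,174,6)
a,b,h=.079,.062,.068
o=[("wrist",D(38,40),(a,b,h),c),("wrist",D(708,41),(a,-b,h),c),("wrist",E(692,208),(-a,-b,h),c),("wrist",E(49,208),(-a,b,h),c)]
a,b=.075,.058
o2=[("wrist",D(64,66),(a,b,h),c),("wrist",D(675,68),(a,-b,h),c),("wrist",E(664,179),(-a,-b,h),c),("wrist",E(73,179),(-a,b,h),c)]
for k in(o,o2,o+o2):
    q,r=fitplanar(k,0,(.55,-.2,-.17));print(q,"\n",r)
a,b=.1,.083
W=lambda u,v:crop(u,v,140,40,2.5)
print("outline edge pts",onz("wrist",W(213,78),0,c),onz("wrist",W(204,438),0,c))
R=Rn.from_euler('z',q[2]).as_matrix()
for n,p,z in(("a",W(373,350),.05),("b",W(357,142),.05),("top",W(369,250),.055)): print(n,(R.T@(onz("wrist",p,z,c)-[q[0],q[1],0])))
```

```text
[ 0.5492 -0.202  -0.1779] 
 [[ 0.4256  0.3603]
 [-0.5667  0.4716]
 [-0.3115 -0.3329]
 [ 0.432  -0.5485]]
[ 0.5494 -0.2015 -0.1774] 
 [[-0.9191 -0.7837]
 [ 0.9492 -0.951 ]
 [ 0.7     1.0035]
 [-0.7151  0.851 ]]
[ 0.5492 -0.2019 -0.1778] 
 [[ 0.2463  0.3349]
 [-0.7463  0.4226]
 [-0.4745 -0.3728]
 [ 0.266  -0.5817]
 [-0.6046 -0.7484]
 [ 1.2643 -0.844 ]
 [ 0.9435  1.0957]
 [-0.4665  0.8987]]
outline edge pts [ 0.6544 -0.1389  0.    ] [ 0.4614 -0.0956  0.    ]
a [-0.0489 -0.0043  0.05  ]
b [0.0498 0.0034 0.05  ]
top [-0.0013 -0.0022  0.055 ]
```

The tub is at (0.5492, -0.2019), yaw -0.178. All the jar tops are in place: a at x -49 mm, b at +50 mm, and the moved jar at -1 mm. I'm going back to regrip the lid.

```bash
python3 go.py 0.574 0.0136 0.1 -1.745
```

```text
t 18.1167 p [ 0.4892 -0.1889  0.255 ] rpy [-1.5722e+00  5.0000e-04 -1.7453e+00] w 0.0468 F [-0.66 -0.03 -0.1 ]
tool delta [-0.2141  0.1551  0.0486]
spin deg -0.02
```

Request:
step_arm(plan=[{"grip":0,"slide":[-0.02,0,0.005],"spin":0},{"grip":0,"slide":[-0.035,0,0.008],"spin":0},{"grip":0,"slide":[-0.035,0,0.008],"spin":0},{"grip":0,"slide":[-0.035,0.02,0.008],"spin":0},{"grip":0,"slide":[-0.035,0.03,0.008],"spin":0},{"grip":0,"slide":[-0.034,0.03,0.008],"spin":0},{"grip":0,"slide":[-0.02,0.03,0.0036],"spin":0},{"grip":0,"slide":[0,0.03,0],"spin":0},{"grip":0,"slide":[0,0.015,0],"spin":0},{"grip":0,"slide":[0,0,0],"spin":0},{"grip":0,"slide":[0,0,0],"spin":0}])

```text
time_s: 19.03
ee_pos: [0.5712, 0.0068, 0.1069]
eef_rot: [-1.572, -0.0, -1.745]
force: [0.5, 0.3, 0.6]
grip_width: 0.0471
```

```bash
python3 go.py 0.574 0.0136 0.02 -1.745
```

```text
t 19.0333 p [0.5712 0.0068 0.1069] rpy [-1.5720e+00 -1.0000e-04 -1.7448e+00] w 0.0471 F [0.53 0.26 0.61]
tool delta [-0.0072  0.0869  0.0017]
spin deg 0.01
```

Request:
step_arm(plan=[{"grip":0,"slide":[-0.007,0.02,0.0015],"spin":0},{"grip":0,"slide":[0,0.025,0],"spin":0},{"grip":0,"slide":[0,0.02,0],"spin":0},{"grip":0,"slide":[0,0.012,0],"spin":0},{"grip":0,"slide":[0,0.006,0],"spin":0},{"grip":0,"slide":[0,0,0],"spin":0},{"grip":0,"slide":[0,0,0],"spin":0}])

```text
time_s: 19.62
ee_pos: [0.5749, 0.0125, 0.0253]
eef_rot: [-1.569, 0.0, -1.746]
force: [-0.1, 0.7, -0.3]
grip_width: 0.0468
```

```bash
python3 go.py 0.574 0.0136 0.02 -1.745
```

```text
t 19.6167 p [0.5749 0.0125 0.0253] rpy [-1.5692e+00  3.0000e-04 -1.7461e+00] w 0.0468 F [-0.06  0.69 -0.26]
tool delta [-0.0009  0.0053 -0.0011]
spin deg -0.06
```

Request:
step_arm(plan=[{"grip":0,"slide":[-0.001,0.004,-0.001],"spin":0},{"grip":0,"slide":[0,0.001,0],"spin":0},{"grip":0.4,"slide":[0,0,0],"spin":0},{"grip":0.8,"slide":[0,0,0],"spin":0},{"grip":0.9,"slide":[0,0,0],"spin":0},{"grip":0.9,"slide":[0,0,0],"spin":0},{"grip":0.9,"slide":[0,0,0],"spin":0},{"grip":0.9,"slide":[0,0,0],"spin":0}], force=40)

```text
time_s: 20.28
ee_pos: [0.5734, 0.0137, 0.0191]
eef_rot: [-1.571, 0.0, -1.746]
force: [0.1, 0.1, 1.3]
grip_width: 0.0137
```

```bash
python3 go.py; python3 -c "
from station import *
cams.camera('side');print(get_obs()['ee_pos']);cams.camera('side');print(get_obs()['ee_pos'])"; python3 go.py
```

```text
t 20.2833 p [0.5734 0.0137 0.0191] rpy [-1.5707  0.     -1.746 ] w 0.0137 F [0.11 0.09 1.32]
[0.57337698 0.01366372 0.01904685]
[0.57340445 0.01364385 0.01907799]
t 20.3833 p [0.5734 0.0136 0.0191] rpy [-1.5707  0.     -1.746 ] w 0.0137 F [-0.48  0.77  0.87]
```

Request:
step_arm(plan=[{"grip":0.9,"slide":[0,-0.005,0],"spin":0},{"grip":0.9,"slide":[0,-0.015,0],"spin":0},{"grip":0.9,"slide":[0,-0.025,0],"spin":0},{"grip":0.9,"slide":[0,-0.025,0],"spin":0},{"grip":0.9,"slide":[0,-0.02,0],"spin":0},{"grip":0.9,"slide":[0,-0.01,0],"spin":0},{"grip":0.9,"slide":[0,0,0],"spin":0}])

```text
time_s: 20.97
ee_pos: [0.5742, 0.0137, 0.1212]
eef_rot: [-1.567, 0.001, -1.746]
force: [0.4, -0.4, -2.0]
grip_width: 0.0138
```

```bash
python3 go.py 0.5497 -0.2009 0.12 -1.749;  python3 - <<'E'
from h import *
for n in("side",):
    im=cams.camera(n); im=im[130:330,190:400]
    cv2.imwrite(f"pics/{n}16.png",cv2.resize(im,None,fx=2.8,fy=2.8,interpolation=cv2.INTER_CUBIC))
E
```

```text
t 20.9667 p [0.5742 0.0137 0.1212] rpy [-1.5673e+00  5.0000e-04 -1.7460e+00] w 0.0138 F [ 0.43 -0.37 -1.95]
tool delta [0.2155 0.0011 0.0132]
spin deg 0.17
```

View pics/side16.png

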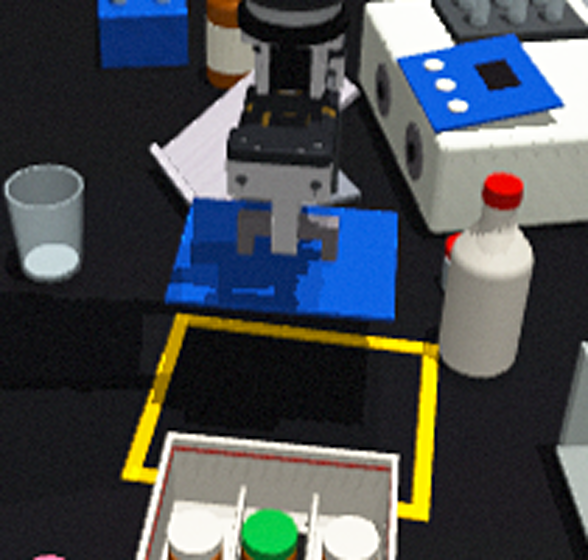

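The lid is held level. I'm carrying it over the tub.

Request:
step_arm(plan=[{"grip":0.9,"slide":[0.012,0,0.001],"spin":0.2},{"grip":0.9,"slide":[0.022,0,0.002],"spin":0},{"grip":0.9,"slide":[0.03,0,0.002],"spin":0},{"grip":0.9,"slide":[0.03,0,0.002],"spin":0},{"grip":0.9,"slide":[0.03,0,0.002],"spin":0},{"grip":0.9,"slide":[0.03,0,0.002],"spin":0},{"grip":0.9,"slide":[0.03,0,0.001],"spin":0},{"grip":0.9,"slide":[0.02,0,0],"spin":0},{"grip":0.9,"slide":[0.01,0,0],"spin":0},{"grip":0.9,"slide":[0,0,0],"spin":0},{"grip":0.9,"slide":[0,0,0],"spin":0},{"grip":0.9,"slide":[0,0,0],"spin":0}])

```text
time_s: 22.02
ee_pos: [0.5472, -0.198, 0.1185]
eef_rot: [-1.572, 0.0, -1.749]
force: [-0.6, 0.4, -1.3]
grip_width: 0.0135
```

```bash
python3 go.py 0.5492 -0.2007 0.092 -1.749;  python3 - <<'E'
from h import *
for n in("side","wrist"):
    if n=="wrist": np.save("w17.npy",cams.calibration("wrist")["T"])
    im=cams.camera(n); im=im[180:380,170:380] if n=="side" else im[20:280,140:440]
    cv2.imwrite(f"pics/{n}17.png",cv2.resize(im,None,fx=2.5,fy=2.5,interpolation=cv2.INTER_CUBIC))
E
python3 go.py 0.5492 -0.2007 0.092 -1.749
```

```text
t 22.0167 p [ 0.5472 -0.198   0.1185] rpy [-1.5716e+00  4.0000e-04 -1.7487e+00] w 0.0135 F [-0.63  0.38 -1.3 ]
tool delta [0.0023 0.0265 0.0025]
spin deg 0.02
t 22.1167 p [ 0.5474 -0.1979  0.1188] rpy [-1.5710e+00  2.0000e-04 -1.7481e+00] w 0.0133 F [ 0.23  0.72 -1.38]
tool delta [0.0024 0.0268 0.0023]
spin deg 0.05
```

View pics/side17.png

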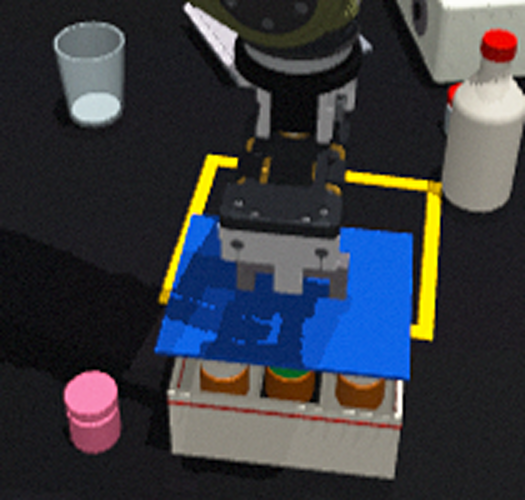

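View pics/wrist17.png

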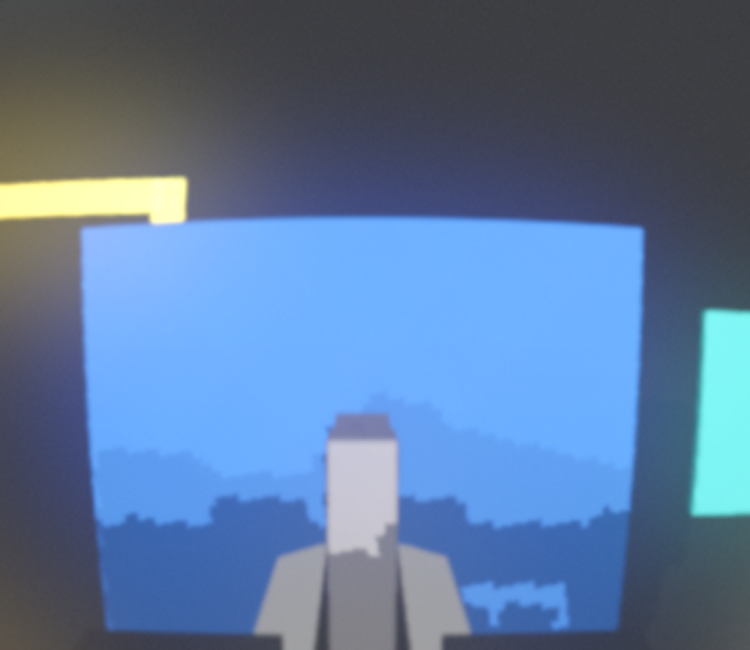

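Request:
step_arm(plan=[{"grip":0.9,"slide":[0.0024,0,0.0024],"spin":0},{"grip":0.9,"slide":[0,0.01,0],"spin":0},{"grip":0.9,"slide":[0,0.01,0],"spin":0},{"grip":0.9,"slide":[0,0.006,0],"spin":0},{"grip":0.9,"slide":[0,0,0],"spin":0},{"grip":0.9,"slide":[0,0,0],"spin":0},{"grip":0.9,"slide":[0,0,0],"spin":0}])

```text
time_s: 22.7
ee_pos: [0.5492, -0.2019, 0.0931]
eef_rot: [-1.571, -0.0, -1.75]
force: [-0.6, 0.7, -1.1]
grip_width: 0.0136
```

```bash
python3 go.py 0.5492 -0.2007 0.088 -1.749;  python3 - <<'E'
from h import *
for n in("side",):
    im=cams.camera(n); im=im[220:370,210:360]
    cv2.imwrite(f"pics/{n}18.png",cv2.resize(im,None,fx=4,fy=4,interpolation=cv2.INTER_CUBIC))
E
python3 go.py 0.5492 -0.2007 0.088 -1.749
```

```text
t 22.7 p [ 0.5492 -0.2019  0.0931] rpy [-1.5706 -0.     -1.7495] w 0.0136 F [-0.59  0.69 -1.13]
tool delta [-0.0012  0.0051 -0.0002]
spin deg -0.03
t 22.75 p [ 0.5493 -0.2019  0.0933] rpy [-1.5703e+00 -1.0000e-04 -1.7495e+00] w 0.0134 F [ 1.69  0.43 -2.16]
tool delta [-0.0012  0.0053 -0.0003]
spin deg -0.03
```

View pics/side18.png

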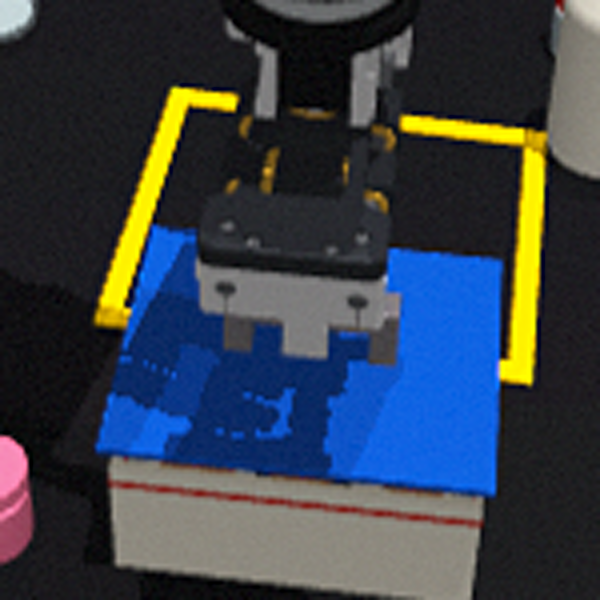

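The lid is centred over the tub, with a similar overhang left and right. I'll correct by -1.2 mm and lower slowly while watching the force.

Request:
step_arm(plan=[{"grip":0.9,"slide":[-0.001,0,0],"spin":0},{"grip":0.9,"slide":[0,0.003,0],"spin":0},{"grip":0.9,"slide":[0,0.003,0],"spin":0},{"grip":0.9,"slide":[0,0.002,0],"spin":0},{"grip":0.9,"slide":[0,0,0],"spin":0},{"grip":0.9,"slide":[0,0,0],"spin":0}])

```text
time_s: 23.25
ee_pos: [0.5492, -0.2008, 0.0848]
eef_rot: [-1.571, 0.0, -1.749]
force: [0.5, -1.1, -0.8]
grip_width: 0.0138
```

Request:
step_arm(plan=[{"grip":0.9,"slide":[0,0.0015,0],"spin":0},{"grip":0.9,"slide":[0,0.001,0],"spin":0},{"grip":0.9,"slide":[0,0,0],"spin":0},{"grip":0.9,"slide":[0,0,0],"spin":0}])

```text
time_s: 23.58
ee_pos: [0.5493, -0.2009, 0.0824]
eef_rot: [-1.571, 0.0, -1.75]
force: [1.2, -0.9, -2.2]
grip_width: 0.0137
```

The rib has entered the walls without resistance. I'll continue to home.

Request:
step_arm(plan=[{"grip":0.9,"slide":[0,0.0015,0],"spin":0},{"grip":0.9,"slide":[0,0.001,0],"spin":0},{"grip":0.9,"slide":[0,0.0005,0],"spin":0},{"grip":0.9,"slide":[0,0,0],"spin":0},{"grip":0.9,"slide":[0,0,0],"spin":0}])

```text
time_s: 24.0
ee_pos: [0.5493, -0.2009, 0.0795]
eef_rot: [-1.571, 0.0, -1.749]
force: [0.3, 0.0, -1.8]
grip_width: 0.0135
```

Request:
step_arm(plan=[{"grip":0.9,"slide":[0,0.0007,0],"spin":0},{"grip":0.9,"slide":[0,0,0],"spin":0},{"grip":0.9,"slide":[0,0,0],"spin":0}])

```text
time_s: 24.25
ee_pos: [0.5494, -0.2009, 0.0791]
eef_rot: [-1.57, -0.0, -1.75]
force: [-1.2, 2.0, 3.0]
grip_width: 0.0138
```

Contact came exactly at the predicted home height of 0.0791. I'll release and rise.

Request:
step_arm(plan=[{"grip":0.6,"slide":[0,0,0],"spin":0},{"grip":0.4,"slide":[0,0,0],"spin":0},{"grip":0.2,"slide":[0,0,0],"spin":0},{"grip":0.0,"slide":[0,0,0],"spin":0},{"grip":0.0,"slide":[0,0,0],"spin":0},{"grip":0.0,"slide":[0,-0.01,0],"spin":0},{"grip":0.0,"slide":[0,-0.03,0],"spin":0},{"grip":0.0,"slide":[0,-0.03,-0.02],"spin":0},{"grip":0.0,"slide":[0,-0.03,-0.02],"spin":0},{"grip":0.0,"slide":[0,-0.03,-0.02],"spin":0},{"grip":0.0,"slide":[0,-0.03,0],"spin":0},{"grip":0.0,"slide":[0,-0.02,0],"spin":0},{"grip":0.0,"slide":[0,0,0],"spin":0},{"grip":0.0,"slide":[0,0,0],"spin":0}])

```text
time_s: 25.42
ee_pos: [0.4904, -0.1903, 0.2601]
eef_rot: [-1.568, -0.001, -1.75]
force: [-0.3, 0.4, -0.1]
grip_width: 0.0471
```

```bash
python3 go.py;  python3 - <<'E'
from h import *
np.save("w19.npy",cams.calibration("wrist")["T"])
for n in("wrist","side"):
    im=cams.camera(n); cv2.imwrite(f"pics/{n}19f.png",im); im=im[220:370,210:360] if n=="side" else im[30:270,120:420]
    cv2.imwrite(f"pics/{n}19.png",cv2.resize(im,None,fx=4 if n=="side" else 2.5,fy=4 if n=="side" else 2.5,interpolation=cv2.INTER_CUBIC))
E
```

```text
t 25.4167 p [ 0.4904 -0.1903  0.2601] rpy [-1.5683e+00 -6.0000e-04 -1.7496e+00] w 0.0471 F [-0.31  0.38 -0.13]
```

View pics/side19.png

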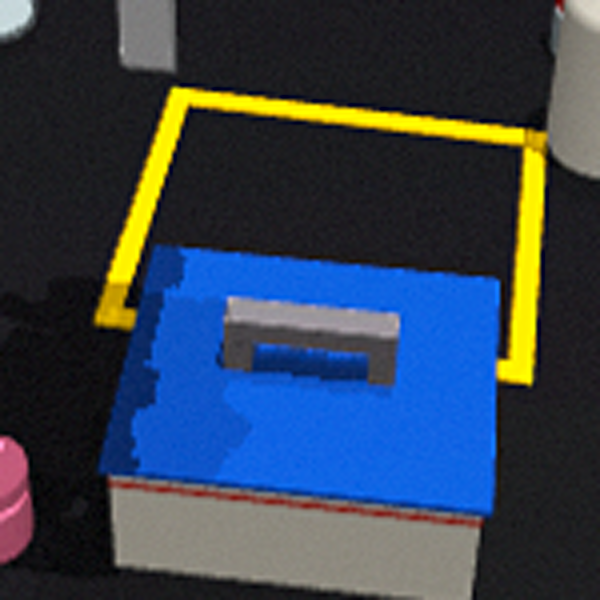

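View pics/wrist19.png

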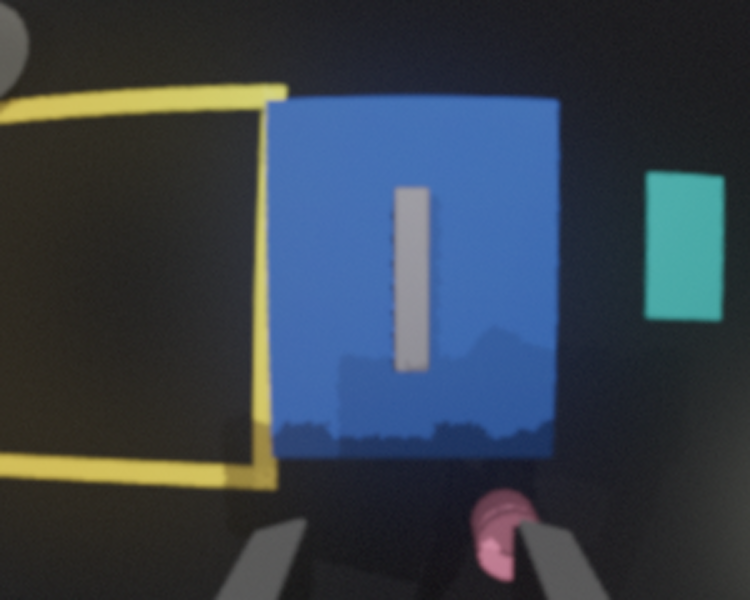

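Run:
```python
from h import *
np.set_printoptions(precision=4,suppress=True)
c=cams.calibration("wrist"); c["T"]=np.load("w19.npy")
W=lambda u,v:crop(u,v,120,30,2.5)
a,b=.083,.066
P=[(W(265,100),(a,b,.073)),(W(559,99),(a,-b,.073)),(W(554,457),(-a,-b,.073)),(W(273,457),(-a,b,.073))]
a,b=.038,.007
P+=[(W(394,187),(a,b,.106)),(W(430,187),(a,-b,.106)),(W(430,371),(-a,-b,.106)),(W(395,371),(-a,b,.106))]
o=[("wrist",u,p,c) for u,p in P]
q,r=fitplanar(o,0,(.55,-.2,-.17));print(q,"\n",r)
def f(q):
    R=Rn.from_euler('zyx',q[3:]).as_matrix(); return np.concatenate([(proj("wrist",R@np.array(p)+q[:3],c)-u)[0] for u,p in P])
s=least_squares(f,(*q[:2],0,q[2],0,0)); print(s.x,np.abs(s.fun).max())
# overlay on side: tub lower edges and lid plate using fitted pose
im=cv2.imread("pics/side19f.png"); big=cv2.resize(im,None,fx=4,fy=4,interpolation=cv2.INTER_CUBIC)
R=Rn.from_euler('z',-.1765).as_matrix(); t=np.array([.5497,-.2005,0])
def poly(P,col):
    u=(proj("side",[R@np.array(p)+t for p in P])+.5)*4-.5
    cv2.polylines(big,[u.astype(int).reshape(-1,1,2)],False,col,1)
a,b=.083,.066
for z in(.068,.073): poly([(-a,b,z),(-a,-b,z),(a,-b,z),(a,b,z),(-a,b,z)],(0,255,255))
a,b=.079,.062; poly([(-a,-b,0),(a,-b,0)],(0,255,0)); poly([(-a,-b,.058),(a,-b,.058)],(0,255,0))
cv2.imwrite("pics/ov19.png",big[880:1480,840:1440])
```

```text
[ 0.5494 -0.2024 -0.1762] 
 [[ 0.0762 -0.0779]
 [-0.1918 -0.0413]
 [-0.0653  0.1115]
 [-0.3193  0.4734]
 [ 0.3699 -0.1596]
 [-0.1809 -0.2025]
 [-0.0879 -0.0178]
 [ 0.354   0.0252]]
[ 0.5497 -0.203  -0.0005 -0.1762 -0.0048 -0.0073] 0.3103810284030146
```

View pics/ov19.png

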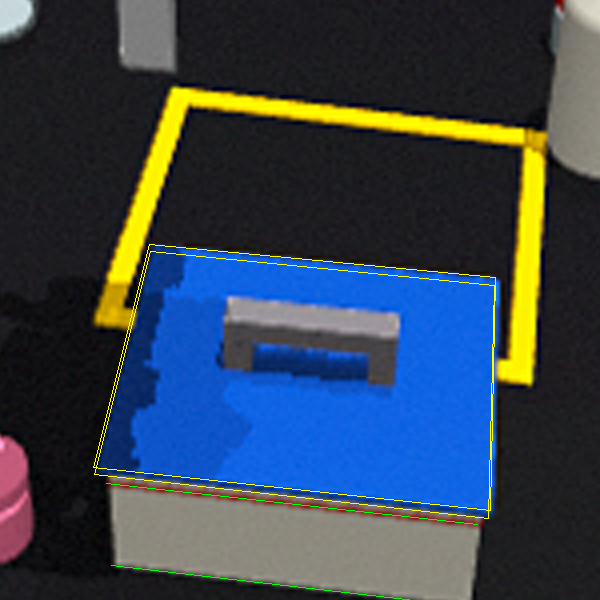

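The lid fit gives a height error of -0.5 mm and a tilt under 0.01 rad, and its centre is within 1 mm of the tub centre, so it is home. Outline minus tub, in tub axes, is about (-2, +168) mm, so a straight push along tub +y does it. I'll turn the jaws along the tub's long side and push with both open fingers.

Request:
step_arm(plan=[{"grip":-1,"slide":[0,0,0],"spin":-7},{"grip":-1,"slide":[0,0,0],"spin":-7},{"grip":-1,"slide":[0,0,0],"spin":-7},{"grip":-1,"slide":[0,0,0],"spin":-7},{"grip":-1,"slide":[0,0,0],"spin":-7},{"grip":-1,"slide":[0,0,0],"spin":-7},{"grip":-1,"slide":[0,0,0],"spin":-7},{"grip":-1,"slide":[0,0,0],"spin":-7},{"grip":-1,"slide":[0,0,0],"spin":-7},{"grip":-1,"slide":[0,0,0],"spin":-7},{"grip":-1,"slide":[0,0,0],"spin":-7},{"grip":-1,"slide":[0,0,0],"spin":-7},{"grip":-1,"slide":[0,0,0],"spin":-6},{"grip":-1,"slide":[0,0,0],"spin":0},{"grip":-1,"slide":[0,0,0],"spin":0}])

```text
time_s: 26.77
ee_pos: [0.49, -0.1901, 0.2578]
eef_rot: [-1.57, 0.002, -0.182]
force: [0.5, -0.3, 0.7]
grip_width: 0.094
```

```bash
python3 go.py 0.5298 -0.309 0.15 -0.178
```

```text
t 26.7667 p [ 0.49   -0.1901  0.2578] rpy [-1.5704  0.0017 -0.1821] w 0.094 F [ 0.55 -0.33  0.71]
tool delta [ 0.0608  0.1077 -0.1098]
spin deg -0.23
```

Request:
step_arm(plan=[{"grip":-1,"slide":[0.015,0,-0.02],"spin":-0.2},{"grip":-1,"slide":[0.015,0,-0.03],"spin":0},{"grip":-1,"slide":[0.015,0,-0.03],"spin":0},{"grip":-1,"slide":[0.015,0,-0.03],"spin":0},{"grip":-1,"slide":[0,0,0],"spin":0},{"grip":-1,"slide":[0,0.03,0],"spin":0},{"grip":-1,"slide":[0,0.03,0],"spin":0},{"grip":-1,"slide":[0,0.03,0],"spin":0},{"grip":-1,"slide":[0,0.018,0],"spin":0},{"grip":-1,"slide":[0,0,0],"spin":0},{"grip":-1,"slide":[0,0,0],"spin":0}])

```text
time_s: 27.68
ee_pos: [0.5299, -0.3086, 0.1505]
eef_rot: [-1.57, 0.001, -0.177]
force: [1.1, -0.9, 0.4]
grip_width: 0.0939
```

```bash
python3 go.py 0.5298 -0.309 0.03 -0.178
```

```text
t 27.6833 p [ 0.5299 -0.3086  0.1505] rpy [-1.5701e+00  1.5000e-03 -1.7730e-01] w 0.0939 F [ 1.1  -0.87  0.36]
tool delta [ 0.0002  0.1205 -0.0004]
spin deg 0.04
```

Request:
step_arm(plan=[{"grip":-1,"slide":[0,0.03,0],"spin":0},{"grip":-1,"slide":[0,0.03,0],"spin":0},{"grip":-1,"slide":[0,0.03,0],"spin":0},{"grip":-1,"slide":[0,0.02,0],"spin":0},{"grip":-1,"slide":[0,0.01,0],"spin":0},{"grip":-1,"slide":[0,0,0],"spin":0},{"grip":-1,"slide":[0,0,0],"spin":0}])

```text
time_s: 28.27
ee_pos: [0.5309, -0.3095, 0.0325]
eef_rot: [-1.572, -0.002, -0.176]
force: [0.2, -0.1, 0.2]
grip_width: 0.0939
```

```bash
python3 go.py 0.5492 -0.2007 0.03;  python3 - <<'E'
from h import *
for n in("wrist","side"):
    im=cams.camera(n); cv2.imwrite(f"pics/{n}20.png",cv2.resize(im[200:400,150:400],None,fx=3,fy=3) if n=="side" else im)
E
```

```text
t 28.2667 p [ 0.5309 -0.3095  0.0325] rpy [-1.5716 -0.0018 -0.1758] w 0.0939 F [ 0.2  -0.07  0.21]
tool delta [-0.001   0.0024  0.1103]
```

View pics/side20.png

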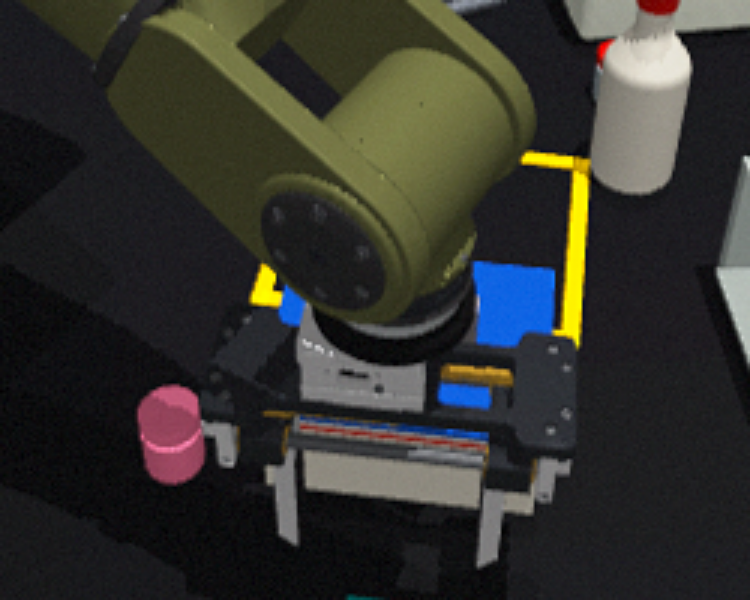

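View pics/wrist20.png

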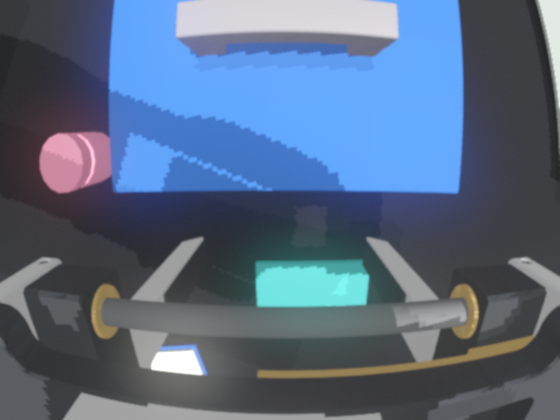

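The fingers straddle the tub's near side and the lid edge at wrist row 190 is parallel to the jaws. I'll advance to contact slowly.

Request:
step_arm(plan=[{"grip":-1,"slide":[-0.001,0,0.012],"spin":0},{"grip":-1,"slide":[0,0,0.012],"spin":0},{"grip":-1,"slide":[0,0,0.004],"spin":0},{"grip":-1,"slide":[0,0,0.003],"spin":0},{"grip":-1,"slide":[0,0,0.003],"spin":0},{"grip":-1,"slide":[0,0,0.003],"spin":0},{"grip":-1,"slide":[0,0,0.003],"spin":0},{"grip":-1,"slide":[0,0,0.003],"spin":0}])

```text
time_s: 29.03
ee_pos: [0.5366, -0.2669, 0.031]
eef_rot: [-1.572, -0.001, -0.176]
force: [-0.9, -4.8, 1.5]
grip_width: 0.094
```

Request:
step_arm(plan=[{"grip":-1,"slide":[0,0,0.003],"spin":0},{"grip":-1,"slide":[0,0,0.003],"spin":0},{"grip":-1,"slide":[0,0,0.003],"spin":0},{"grip":-1,"slide":[0,0,0.003],"spin":0},{"grip":-1,"slide":[0,0,0.003],"spin":0}])

```text
time_s: 29.45
ee_pos: [0.5393, -0.2518, 0.031]
eef_rot: [-1.571, -0.0, -0.175]
force: [-0.7, -4.8, 3.2]
grip_width: 0.094
```

```bash
python3 go.py 0.5492 -0.2007 0.03;  python3 - <<'E'
from h import *
for n in("wrist","side"):
    im=cams.camera(n); cv2.imwrite(f"pics/{n}21.png",cv2.resize(im[200:400,150:400],None,fx=3,fy=3) if n=="side" else im)
E
```

```text
t 29.45 p [ 0.5393 -0.2518  0.031 ] rpy [-1.5711e+00 -4.0000e-04 -1.7540e-01] w 0.094 F [-0.75 -4.8   3.2 ]
tool delta [0.0009 0.0009 0.052 ]
```

View pics/side21.png

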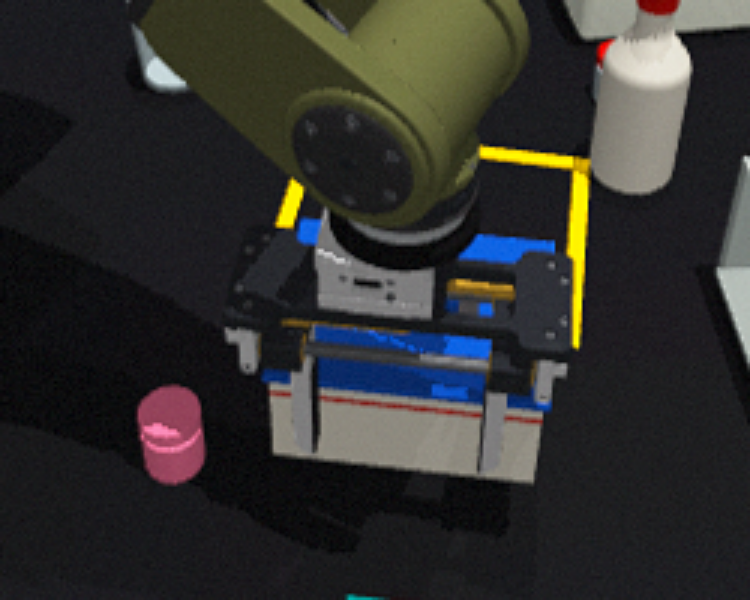

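View pics/wrist21.png

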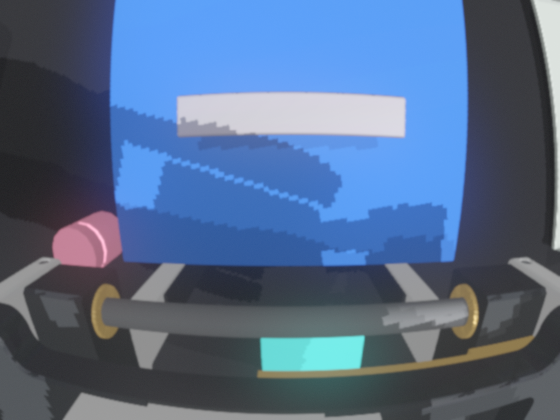

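The tub is sliding steadily with about 5 N of push and stays level; the red line is parallel to the lid edge. I'll continue at 60 mm/s.

Request:
step_arm(plan=[{"grip":-1,"slide":[0,0,0.004],"spin":0},{"grip":-1,"slide":[0,0,0.005],"spin":0},{"grip":-1,"slide":[0,0,0.005],"spin":0},{"grip":-1,"slide":[0,0,0.005],"spin":0},{"grip":-1,"slide":[0,0,0.005],"spin":0},{"grip":-1,"slide":[0,0,0.005],"spin":0},{"grip":-1,"slide":[0,0,0.005],"spin":0},{"grip":-1,"slide":[0,0,0.005],"spin":0},{"grip":-1,"slide":[0,0,0.005],"spin":0},{"grip":-1,"slide":[0,0,0.005],"spin":0},{"grip":-1,"slide":[0,0,0.005],"spin":0},{"grip":-1,"slide":[0,0,0.005],"spin":0},{"grip":-1,"slide":[0,0,0.005],"spin":0},{"grip":-1,"slide":[0,0,0.005],"spin":0},{"grip":-1,"slide":[0,0,0.004],"spin":0},{"grip":-1,"slide":[0,0,0.003],"spin":0},{"grip":-1,"slide":[0,0,0],"spin":0}])

```text
time_s: 30.97
ee_pos: [0.5525, -0.176, 0.0306]
eef_rot: [-1.57, 0.0, -0.175]
force: [-0.2, 0.1, -0.1]
grip_width: 0.094
```

```bash
python3 go.py 0.577 -0.035 0.03;  python3 - <<'E'
from h import *
np.save("w22.npy",cams.calibration("wrist")["T"])
for n in("wrist","side"):
    im=cams.camera(n); cv2.imwrite(f"pics/{n}22.png",cv2.resize(im[160:360,150:400],None,fx=3,fy=3) if n=="side" else im)
E
```

```text
t 30.9667 p [ 0.5525 -0.176   0.0306] rpy [-1.5702e+00  4.0000e-04 -1.7470e-01] w 0.094 F [-0.2   0.1  -0.14]
tool delta [-0.0004  0.0007  0.1432]
```

View pics/side22.png

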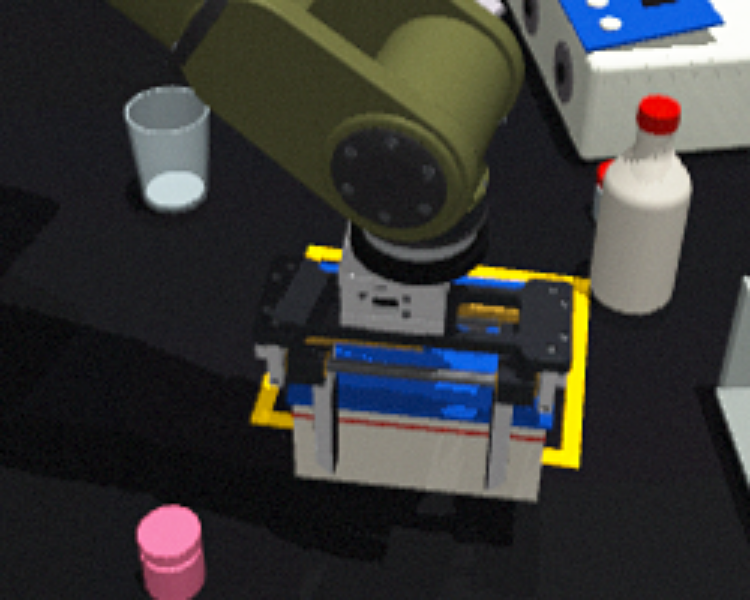

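View pics/wrist22.png

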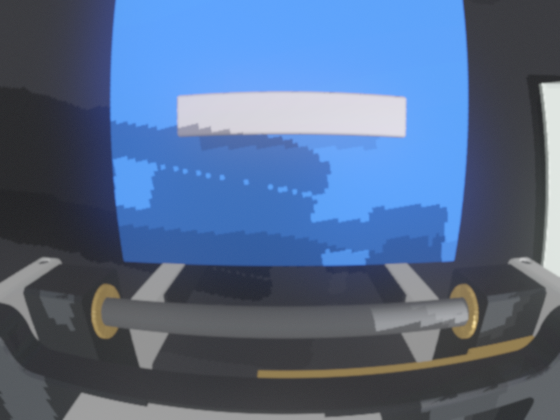

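Run:
```python
from h import *
np.set_printoptions(precision=4,suppress=True)
c=cams.calibration("wrist"); c["T"]=np.load("w22.npy")
a,b,h=.038,.007,.106
o=[("wrist",(177,96.5),(-a,b,h),c),("wrist",(405,97),(a,b,h),c),("wrist",(406,136),(a,-b,h),c),("wrist",(177,137),(-a,-b,h),c),("wrist",(123,263),(-.083,-.066,.073),c),("wrist",(455,262),(.083,-.066,.073),c)]
q,r=fitplanar(o,0,(.565,-.11,-.17));print(q,r)
R=Rn.from_euler('z',-.2173).as_matrix(); d=R.T@np.array([q[0]-.5775,q[1]+.036,0]);print("lid in outline frame",d)
```

```text
[ 0.5668 -0.1033 -0.1729] [[-1.4531 -0.7119]
 [ 2.1241 -0.6221]
 [ 0.6026  2.0177]
 [-0.7859  0.8305]
 [ 0.0242 -0.2427]
 [ 0.0381 -0.4729]]
lid in outline frame [ 0.004 -0.068  0.   ]
```

About 69 mm remains.

Request:
step_arm(plan=[{"grip":-1,"slide":[0,0,0.004],"spin":0},{"grip":-1,"slide":[0,0,0.005],"spin":0},{"grip":-1,"slide":[0,0,0.005],"spin":0},{"grip":-1,"slide":[0,0,0.005],"spin":0},{"grip":-1,"slide":[0,0,0.005],"spin":0},{"grip":-1,"slide":[0,0,0.005],"spin":0},{"grip":-1,"slide":[0,0,0.005],"spin":0},{"grip":-1,"slide":[0,0,0.005],"spin":0},{"grip":-1,"slide":[0,0,0.005],"spin":0},{"grip":-1,"slide":[0,0,0.005],"spin":0},{"grip":-1,"slide":[0,0,0.005],"spin":0},{"grip":-1,"slide":[0,0,0.005],"spin":0},{"grip":-1,"slide":[0,0,0.005],"spin":0},{"grip":-1,"slide":[0,0,0.003],"spin":0},{"grip":-1,"slide":[0,0,0.002],"spin":0},{"grip":-1,"slide":[0,0,0],"spin":0},{"grip":-1,"slide":[0,0,0],"spin":0}])

```text
time_s: 32.48
ee_pos: [0.5645, -0.1087, 0.0308]
eef_rot: [-1.57, -0.0, -0.175]
force: [-0.1, 0.2, -0.4]
grip_width: 0.0941
```

Request:
step_arm(plan=[{"grip":-1,"slide":[0,0,-0.01],"spin":0},{"grip":-1,"slide":[0,0,-0.02],"spin":0},{"grip":-1,"slide":[0,0,-0.03],"spin":0},{"grip":-1,"slide":[0,-0.03,-0.03],"spin":0},{"grip":-1,"slide":[0,-0.035,-0.03],"spin":0},{"grip":-1,"slide":[0,-0.035,-0.03],"spin":0},{"grip":-1,"slide":[0,-0.035,-0.03],"spin":0},{"grip":-1,"slide":[0,-0.035,-0.03],"spin":0},{"grip":-1,"slide":[0,-0.03,-0.02],"spin":0},{"grip":-1,"slide":[0,0,0],"spin":0},{"grip":-1,"slide":[0,0,0],"spin":0}])

```text
time_s: 33.4
ee_pos: [0.5262, -0.3252, 0.218]
eef_rot: [-1.572, -0.003, -0.177]
force: [0.3, 0.3, -0.6]
grip_width: 0.0936
```

```bash
python3 go.py;  python3 - <<'E'
from h import *
np.save("w23.npy",cams.calibration("wrist")["T"])
for n in("wrist","side","top"):
    im=cams.camera(n); cv2.imwrite(f"pics/{n}23f.png",im); 
    if n=="side": im=cv2.resize(im[160:320,170:400],None,fx=3.2,fy=3.2,interpolation=cv2.INTER_CUBIC)
    if n=="top": im=cv2.resize(im[130:270,240:420],None,fx=4,fy=4,interpolation=cv2.INTER_CUBIC)
    cv2.imwrite(f"pics/{n}23.png",im)
E
```

```text
t 33.4 p [ 0.5262 -0.3252  0.218 ] rpy [-1.5717 -0.0025 -0.1772] w 0.0936 F [ 0.27  0.29 -0.61]
```

View pics/side23.png

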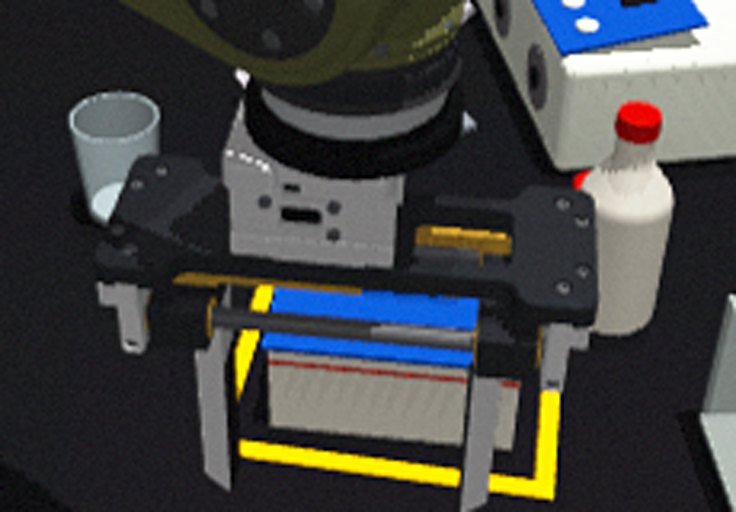

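View pics/top23.png

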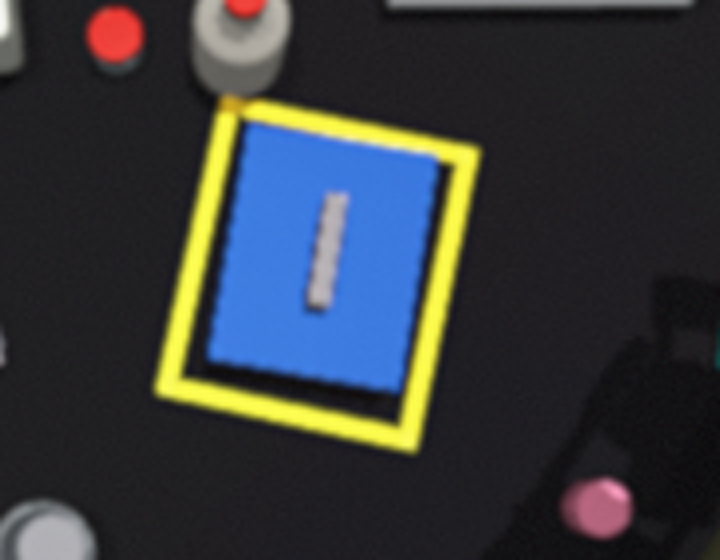

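View pics/wrist23.png

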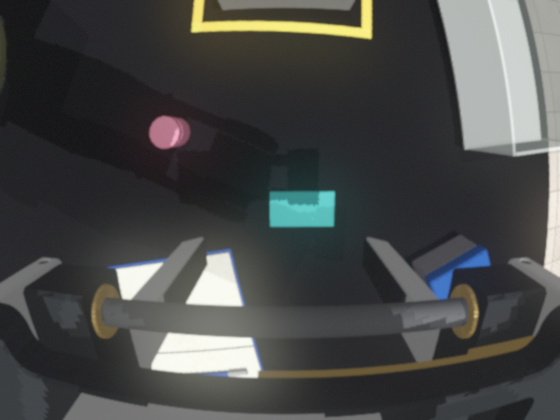

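The tub sits inside the tape. I'll withdraw further for a clear side view and measure.

Request:
step_arm(plan=[{"grip":-1,"slide":[-0.03,-0.01,-0.02],"spin":0},{"grip":-1,"slide":[-0.035,-0.01,-0.02],"spin":0},{"grip":-1,"slide":[-0.035,0,-0.02],"spin":0},{"grip":-1,"slide":[-0.035,0,-0.02],"spin":0},{"grip":-1,"slide":[-0.035,0,-0.02],"spin":0},{"grip":-1,"slide":[-0.035,0,-0.02],"spin":0},{"grip":-1,"slide":[-0.03,0,-0.02],"spin":0},{"grip":-1,"slide":[0,0,0],"spin":0},{"grip":-1,"slide":[0,0,0],"spin":0}])

```text
time_s: 34.3
ee_pos: [0.2698, -0.4203, 0.236]
eef_rot: [-1.57, 0.001, -0.177]
force: [-0.0, -0.3, -0.9]
grip_width: 0.0942
```

```bash
python3 go.py;  python3 - <<'E'
from h import *
for n in("side","top"):
    im=cams.camera(n); cv2.imwrite(f"pics/{n}24f.png",im); 
    if n=="side": im=cv2.resize(im[190:320,210:370],None,fx=4.5,fy=4.5,interpolation=cv2.INTER_CUBIC)
    if n=="top": im=cv2.resize(im[130:270,240:420],None,fx=4,fy=4,interpolation=cv2.INTER_CUBIC)
    cv2.imwrite(f"pics/{n}24.png",im)
E
```

```text
t 34.3 p [ 0.2698 -0.4203  0.236 ] rpy [-1.5696e+00  7.0000e-04 -1.7720e-01] w 0.0942 F [-0.01 -0.3  -0.89]
```

View pics/side24.png

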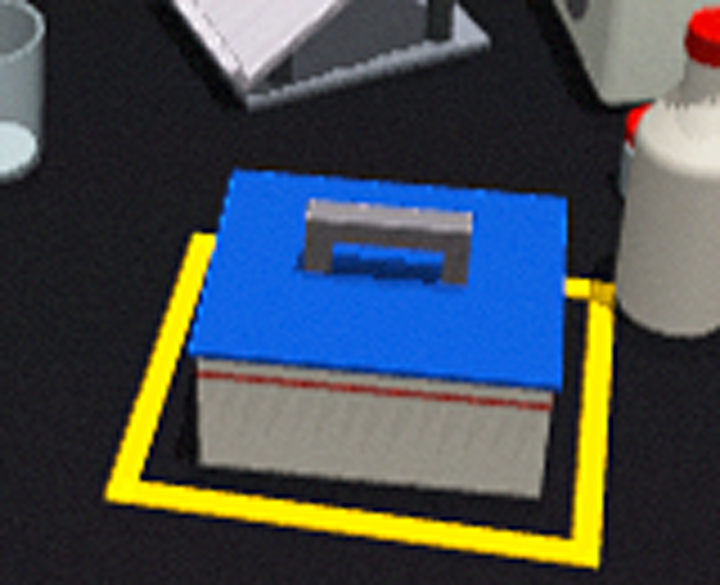

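View pics/side24f.png

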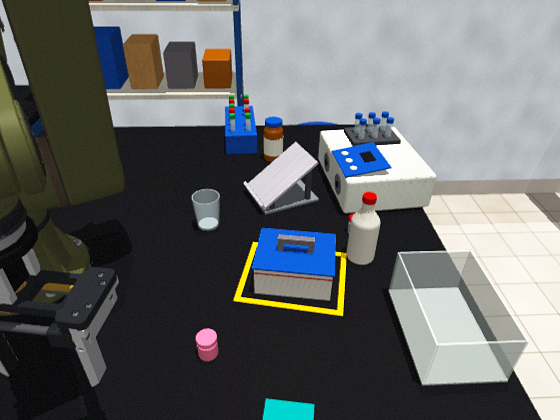

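View pics/top24f.png

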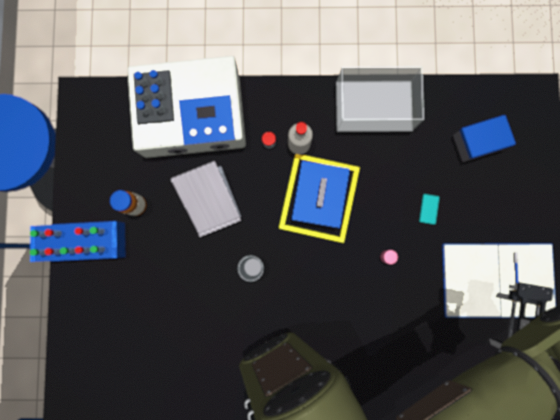

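Run:
```python
from h import *
np.set_printoptions(precision=4,suppress=True)
S=lambda u,v:crop(u,v,210,190,4.5); T=lambda u,v:crop(u,v,240,130,4)
a,b,h=.083,.066,.073
ot=[("top",T(243,122),(a,b,h)),("top",T(440,156),(a,-b,h)),("top",T(400,393),(-a,-b,h)),("top",T(207,360),(-a,b,h))]
os=[("side",S(236,170),(-a,b,h)),("side",S(568,198),(a,b,h)),("side",S(560,385),(a,-b,h)),("side",S(190,352),(-a,-b,h))]
a,b=.079,.062
ob=[("side",S(199,466),(-a,-b,0)),("side",S(541,497),(a,-b,0))]
R=Rn.from_euler('z',-.2165).as_matrix()
for nm,o in(("lid top",ot),("lid side",os),("lid both",ot+os),("tub base",ob)):
    q,r=fitplanar(o,0,(.57,-.04,-.18)); print(nm,q,np.abs(r).max(),"in outline",R.T@(np.array([q[0]-.5789,q[1]+.0355,0])))
# diff vs start
for n in("top","side"):
    d=cv2.absdiff(cv2.imread(f"pics/{n}0.png"),cv2.imread(f"pics/{n}24f.png")).max(2)
    for nm,P in(("spare",(.7412,.1147,.03)),("beaker",(.3785,.1612,.085)),("wash",(.7346,.0278,.12)),("reag",(.5555,.4927,.13))):
        u,v=proj(n,P)[0].astype(int); print(n,nm,d[v-8:v+8,u-8:u+8].mean().round(1))
```

```text
lid top [ 0.5798 -0.0302 -0.1717] 1.183778778130602 in outline [-0.0003  0.0054  0.    ]
lid side [ 0.5815 -0.0344 -0.1784] 0.8652838045235285 in outline [0.0023 0.0016 0.    ]
lid both [ 0.5809 -0.0323 -0.1791] 2.207096306043468 in outline [0.0013 0.0035 0.    ]
tub base [ 0.5799 -0.037  -0.1639] 0.1665578611256251 in outline [ 0.0013 -0.0013  0.    ]
top spare 8.6
top beaker 10.6
top wash 10.8
top reag 13.2
side spare 3.4
side beaker 3.4
side wash 3.1
side reag 3.9
```

All checks pass: the tub centre is within about 2 mm of the outline centre, turned about 0.04 rad, with the lid seated and the bystanders unmoved. I'm handing in.

```bash
python3 -c "
from station import hand_in,get_obs
print(get_obs()['time_s'],hand_in())"
```

```text
the job is handed in; nothing more can be done
34.4 None
```

The job is done and handed in at 34.4 s of the 72 s allowed. `hand_in` reports no verdict, so what follows rests on my own camera and force checks.

**What I did**
- **Jar:** I lifted the green-capped jar off jar_a and stood it on the black cushion in the middle compartment. Release came after a 5 N touch.
- **Lid:** The tool can't tilt, so I took the lid off the stand at its slope, rolled it flat on empty bench and regripped it level. I then lowered it onto the tub, where contact came at the predicted home height.
- **Slide:** I pushed the closed tub about 168 mm with both open fingers, at about 5 N when checked early in the push.

**Last checks**
- **Jars:** Seen from above just before the lid went on, the tops were at x = -49, -1 and +50 mm in the tub. I couldn't see them once the lid was on.
- **Lid:** Right after release it was within 1 mm sideways, 0.5 mm low and tilted less than 0.01 rad. After the slide I only checked its edges in the images: it looks flush, and may have shifted forward by up to its 2.5 mm play.
- **Tub:** From its front base edge, the centre is about (1, -1) mm from the outline centre and turned about 0.05 rad.
- **Bystanders:** The bottles, beaker and spare jar showed no movement between the first and last pictures.

**Disagreements:** The top and side cameras differ by about 4 mm on the lid's final y. The lid and tub-base fits differ by 3 to 7 mm in y, part of which could be the lid shifted within its play.

One call was refused early for a missing key; nothing moved, and I resent it.

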